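# Unload the soak clamps and put the sensor cans up for scanning

## Robot

A 7-joint arm with a two-finger parallel gripper is mounted at the origin on the work surface. World frame = base frame: x ahead of the robot, y to its left, z up, the work surface at z = 0. Lengths are in m, angles in rad, forces in N, time in s.
With the tool pointing down it reaches from about 0.35 to 0.9 m from the base axis. Payload 8.1 kg.
Tool frame: the origin (TCP) lies at the very end of the fingers, on their centre line; the grasp point (between the pads) lies grip_point_offset behind it (grip_point_offset is the distance from the TCP to the grasp point, in m); z points along the fingers, y is the direction in which the jaws open and shut (so a half turn about z gives the same grasp; the last joint's range is limited). The gripper opens to 92 mm and grips with 3 to 60 N. Pads are 19 mm wide; open, the fingers measure 130 mm over their backs; the gripper's body (75 mm by 190 mm) begins 47 mm behind the grasp point.
Start: joints at [-1.347, 0.434, 0.025, 1.573, -0.012, 1.134, -0.075], TCP at [0.201, 0.592, 0.227] pointing down, gripper open.
Joint ranges: [-2.62, 2.62], [-0.44, 2.09], [-1.27, 1.32], [0.08, 2.57], [-1.32, 4.46], [0.12, 2], [-2.74, 2.74]. Speed limits (rad/s): [2.22, 2.22, 3.01, 3.01, 3.14, 3.14, 3.14].

## Interface

Orientations are given as a rotation vector (axis times angle).
In Python, from cell import * gives the robot as it stands.
- The arm moves only by the tool drive_tool, never from a script. Its argument "increments" is a list of rows, each an object of numbers: "grip": the gripper's target within -1 to 1 (shut at 1, half-way at 0, fully open at -1); "tx", "ty", "tz": the shift along the world's x, y, z normalised to -1 to 1, where 1 is 400 mm; "turn": the turn about the world's z normalised to -1 to 1, where 1 is 60 degrees. In form: [{"grip": .., "tx": .., "ty": .., "tz": .., "turn": ..}, ...]. A call has 1 to 20 rows; each row is the pose to reach, as a shift and turn from the pose measured when the call began; what a row does not reach only later rows make up. A row lasts 1/10 s, in which the tool goes at most 50 mm and 8.59 degrees, less where a joint would pass 70% of its speed; a pose out of reach is approached as far as the arm can. A call with a number of a shift or a turn outside -1 to 1 is refused whole. A call with a gripper value outside its range is refused whole. The fingers move at their own pace and stop on an object; "newtons" is the grip in N (left out, the last holds). Time passes only in rows, so rows that repeat a pose let the fingers close. It gives the time, the measured TCP pose, the force and the opening at its end, in the units of the state.
- observe(): the state, without advancing time (a new reading comes with each control period).
- get_image(name): name is "scene" or "side" or "wrist"; returns the picture (480x640x3 uint8, red, green, blue); there is no depth.
- camera_info(name): a dict with "fx", "fy", "cx", "cy" (pixels), "eye" and "rotation" of the camera in the world; the wrist camera has in their place "hand_eye" (4x4, takes a point from camera to tool coordinates, whose origin is the TCP and whose axes are the flange's). Camera axes: x right, y down, z forward; pixel columns grow to the right and rows downward; lengths in m; the calibration is good to about 2 mm. A picture is of the moment at which its call begins: read the wrist's pose just before it. camera_info takes no time and is no camera call.
- sign_off(): hands the job in, once; it reports no verdict.
The state is a dict: "clock": time; "joints": joint angles; "dq": joint speeds; "joint_efforts": joint torques, N m; "position": TCP position; "ee_rot": TCP orientation; "force": force on the tool from outside, world axes, zero at the start; "ft_torque": the same for the moment, N m; "width": opening from 0.0 (shut) to 1.0 (fully open).
Only numpy, scipy, OpenCV 4.12 (cv2) and the standard library are available. Lean on these libraries where they do the work, as an engineer would, in place of code of your own. Each camera call takes 0.05 s, during which the arm holds its last target. There are 200 camera calls.

## Task

The soak test is over: first unscrew both clamps until they are well open (one of the two has a reverse thread and nothing shows which, so feel for the way that loosens), take out every sensor can, and in the end screw both empty clamps tight again. Stand each green-lidded can upright on the yellow strip with its white label squarely facing the scanner window; if there is a red-lidded can it has failed, so stand it upright in the middle of the red tray instead. Leave the mug, the solder reel and the multimeter where they are.

Things in the scene. Friction and masses are not known exactly. Their poses are not given: they have to be found in the camera images.
- clamp_1: soak clamp fixed to the bench, aluminium plate 120 x 250 (y) x 10 mm; origin under its centre. Seats for cans on the plate at y = +80 and -80 mm. Blue jaws trap the cans' flanges until opened by the wing knob at x = y = 0. One clamp opens counter-clockwise (from above), the other (reverse thread) clockwise; unmarked. The wrong way meets a hard stop within 0.1 rad of the start
- clamp_1_grip (a point): clamp_1's knob: point on its vertical axis at gripping height, 94 mm up. Black wing 46 mm along this point's x, 14 mm along y, z 82 to 108 mm; the axes turn with it, it does not rise. Friction 0.06 N m, stays where left. Each rad moves both jaws 5 mm apart from the middle; 2.8 rad from tight to the open stop. Tops of cans in the clamp: 90 mm up, 60 mm from the axis
- clamp_1_jaw (a point): middle of the top of clamp_1's near jaw, a bar 220 mm long in y, top 25 mm above the bench. x in clamp_1's frame: -32 mm tight, -38 mm cans just free, -40 mm or beyond is open, -46 mm fully open; the far jaw mirrors it. A can knocked sideways against an open jaw has its flange under the lip again: slide it back to the clamp's midline (x = 0) before lifting
- clamp_2: soak clamp fixed to the bench, aluminium plate 120 x 250 (y) x 10 mm; origin under its centre. Seats for cans on the plate at y = +80 and -80 mm. Blue jaws trap the cans' flanges until opened by the wing knob at x = y = 0. One clamp opens counter-clockwise (from above), the other (reverse thread) clockwise; unmarked. The wrong way meets a hard stop within 0.1 rad of the start
- clamp_2_grip (a point): clamp_2's knob: point on its vertical axis at gripping height, 94 mm up. Black wing 46 mm along this point's x, 14 mm along y, z 82 to 108 mm; the axes turn with it, it does not rise. Friction 0.06 N m, stays where left. Each rad moves both jaws 5 mm apart from the middle; 2.8 rad from tight to the open stop. Tops of cans in the clamp: 90 mm up, 60 mm from the axis
- clamp_2_jaw (a point): middle of the top of clamp_2's near jaw, a bar 220 mm long in y, top 25 mm above the bench. x in clamp_2's frame: -32 mm tight, -38 mm cans just free, -40 mm or beyond is open, -46 mm fully open; the far jaw mirrors it. A can knocked sideways against an open jaw has its flange under the lip again: slide it back to the clamp's midline (x = 0) before lifting
- can_1: steel sensor can, green lid: barrel 40 mm across, foot flange 56 mm across and 6 mm thick, 80 mm tall, 0.11 to 0.23 kg; origin at the centre of its underside, z up. A white bar-code label 16 mm wide is on its +x side; a white dash on the lid points the same way. Starts in any of the four clamp seats, label any way; may be absent
- can_2: steel sensor can, green lid: barrel 40 mm across, foot flange 56 mm across and 6 mm thick, 80 mm tall, 0.11 to 0.23 kg; origin at the centre of its underside, z up. A white bar-code label 16 mm wide is on its +x side; a white dash on the lid points the same way. Starts in any of the four clamp seats, label any way; may be absent
- can_3: steel sensor can, green lid: barrel 40 mm across, foot flange 56 mm across and 6 mm thick, 80 mm tall, 0.11 to 0.23 kg; origin at the centre of its underside, z up. A white bar-code label 16 mm wide is on its +x side; a white dash on the lid points the same way. Starts in any of the four clamp seats, label any way; may be absent
- can_4: steel sensor can, red lid: barrel 40 mm across, foot flange 56 mm across and 6 mm thick, 80 mm tall, 0.11 to 0.23 kg; origin at the centre of its underside, z up. A white bar-code label 16 mm wide is on its +x side; a white dash on the lid points the same way. Starts in any of the four clamp seats, label any way; may be absent
- scanner: fixed line scanner: a yellow strip 90 (x) x 300 (y) x 2 mm for cans to stand on and, on its +x side, a grey block 320 mm long, 60 mm tall, its front face with the long black window 55 mm from the strip's long midline. Origin under the middle of the strip. A label is read when it faces along the scanner's +x
- scan_window (a point): middle of the scanner's black window, at x = 55, y = 0, z = 34 mm in the scanner's frame
- tray: red quarantine tray fixed to the bench: open box 130 x 130 mm outside, 30 mm tall, walls and floor 4 to 5 mm; origin under its centre
- mug: blue mug, 76 mm across, 90 mm tall; a bystander, origin at the centre of its underside
- solder_reel: solder reel, 60 mm across, 42 mm tall; a bystander, origin at the centre of its underside
- multimeter: orange multimeter lying flat, 75 x 145 x 35 mm; a bystander, origin at the centre of its underside
Mind the look-alikes: they are no part of the job. Leave any orange look-alike of the can_3 alone. Leave any purple look-alike of the can_4 alone.

How it is judged:
On the way:
1. both clamps stand open (each jaw 8 mm or more from tight) (x of clamp_1_jaw in the frame of clamp_1 below -0.04 m and x of clamp_2_jaw in the frame of clamp_2 below -0.04 m), for 0.2 s.
At the end, for the whole second after the job is handed in: Both clamps tight again within 2 mm; all at rest; each green can upright (7 deg) on the yellow strip, centre within 35 mm of its long midline and 140 mm of its middle lengthways, label facing the window within 17 deg; a red can upright on the tray floor within 50 mm of its centre each way (x of can_1 in the frame of scanner between -0.035 and 0.035 m and y of can_1 in the frame of scanner between -0.14 and 0.14 m and z of can_1 in the frame of scanner between -0.01 and 0.012 m and angle between the x axis of each of can_1, can_2, can_3 and the x axis of scanner, either way round below 0.3 rad and x of scan_window in the frame of can_1 above 0 m and x of can_2 in the frame of scanner between -0.035 and 0.035 m and y of can_2 in the frame of scanner between -0.14 and 0.14 m and z of can_2 in the frame of scanner between -0.01 and 0.012 m and x of scan_window in the frame of can_2 above 0 m and x of can_3 in the frame of scanner between -0.035 and 0.035 m and y of can_3 in the frame of scanner between -0.14 and 0.14 m and z of can_3 in the frame of scanner between -0.01 and 0.012 m and x of scan_window in the frame of can_3 above 0 m and x of can_4 in the frame of tray between -0.05 and 0.05 m and y of can_4 in the frame of tray between -0.05 and 0.05 m and z of can_4 in the frame of tray between -0.01 and 0.014 m and angle between each of can_1, can_2, can_3, can_4's own z axis and vertical below 0.12 rad and linear speed of each of can_1, can_2, can_3, can_4 below 0.02 m/s and x of clamp_1_jaw in the frame of clamp_1 above -0.034 m and x of clamp_2_jaw in the frame of clamp_2 above -0.034 m); the robot touches nothing.
It fails at once if the mug, the solder reel or the multimeter is pushed more than 4 cm away (distance of any of mug, solder_reel, multimeter from where it was at the start of the episode above 0.04 m).
Of can_1, can_2, can_3, can_4 only 3 to 4 are there at a start; the rules pass over those that are not, and their reading is None.
At some moment in a run one of can_1, can_2, can_3, can_4 may be knocked a few centimetres aside while the robot is not near it.
Once in a run the grip may slacken for a moment while it holds something.
It also fails if it takes over 210 s, if anything falls off the work surface, if the arm or the gripper's body presses on something with over 40 N, if the wrist force passes 120 N, or if a joint passes its speed limit or range.

## Working session

There is one attempt and no reset: what is moved stays moved. The work goes in short steps, Python scripts to look and compute and a tool call to move; the robot and the scene stay as the last step left them, time stands still between calls to the robot, and variables do not carry over. Pictures are saved under pics/ and viewed, about 12 in all and at most 16, crops included, and the job is handed in when it is done.

Besides the shell and the picture viewer there is one more tool, called after "Emit:" as a command line: name --argument value ..., lists and objects as JSON in quotes. drive_tool: Moves the arm, as the interface text tells. Its arguments: {"type":"object","properties":{"increments":{"type":"array","items":{"type":"object","properties":{"grip":{"type":"number"},"tx":{"type":"number"},"ty":{"type":"number"},"tz":{"type":"number"},"turn":{"type":"number"}}}},"newtons":{"type":"number"}},"required":["increments"]}

```bash
ls; mkdir -p pics
python3 - <<'E'
from cell import *
import cv2
s=observe();print(s)
for n in("scene","side","wrist"):
    print(n,camera_info(n)); cv2.imwrite(f"pics/{n}0.png",get_image(n)[:,:,::-1])
E
```

```text
pics
{'clock': 0.0, 'joints': array([-1.3465956 ,  0.43524157,  0.02496088,  1.57406851, -0.01157119,
        1.1340015 , -0.07512614]), 'dq': array([-2.87367201e-04,  9.20744036e-04,  8.60829945e-05,  2.83355813e-04,
       -1.14334381e-03,  1.87162283e-03, -1.95098964e-04]), 'joint_efforts': array([ 1.82084977e-04, -6.67866540e+01,  9.85033549e-01, -3.14459324e+01,
       -6.05765311e-02,  4.31178685e-02,  1.99489473e-04]), 'position': array([0.20052984, 0.5914299 , 0.22594435]), 'ee_rot': array([-5.11153199e-01, -3.09963521e+00,  2.46893116e-03]), 'force': array([ 0.07836479, -0.74744994, -0.78782922]), 'ft_torque': array([-0.00571622,  0.00148333,  0.03653978]), 'width': 0.999715982242421}
scene {'fx': 512.8511319086099, 'fy': 512.8511319086099, 'cx': 313.97790291044504, 'cy': 234.6821243354852, 'eye': array([1.32565324, 0.55735686, 0.9483191 ]), 'rotation': array([-1.19537924, -2.24570258,  1.02405084])}
side {'fx': 554.4332628416906, 'fy': 554.4332628416906, 'cx': 322.0843529399205, 'cy': 246.89825952248134, 'eye': array([ 0.09704709, -1.00542524,  0.97741851]), 'rotation': array([-2.21881002,  0.42667175, -0.20365714])}
wrist {'fx': 411.2195110985824, 'fy': 411.2195110985824, 'cx': 317.69401751856066, 'cy': 241.2776977901887, 'hand_eye': array([[ 6.37898716e-04, -9.69879550e-01, -2.43584177e-01,
         6.52679039e-02],
       [ 9.99999775e-01,  5.67832271e-04,  3.57862589e-04,
         6.81037566e-04],
       [-2.08768651e-04, -2.43584350e-01,  9.69879694e-01,
        -1.57446538e-01],
       [ 0.00000000e+00,  0.00000000e+00,  0.00000000e+00,
         1.00000000e+00]])}
```

View pics/scene0.png

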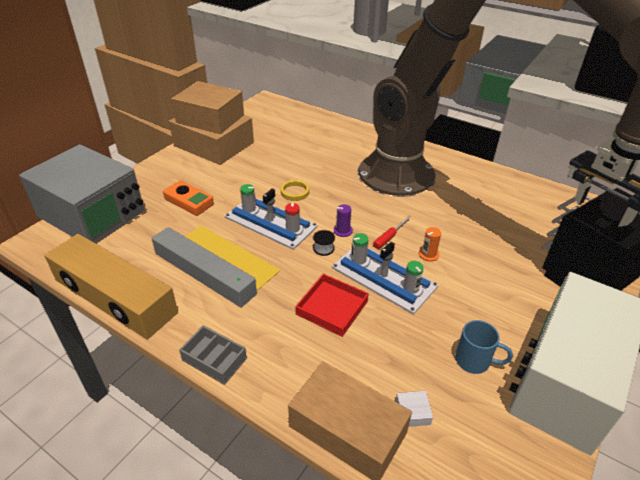

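View pics/side0.png

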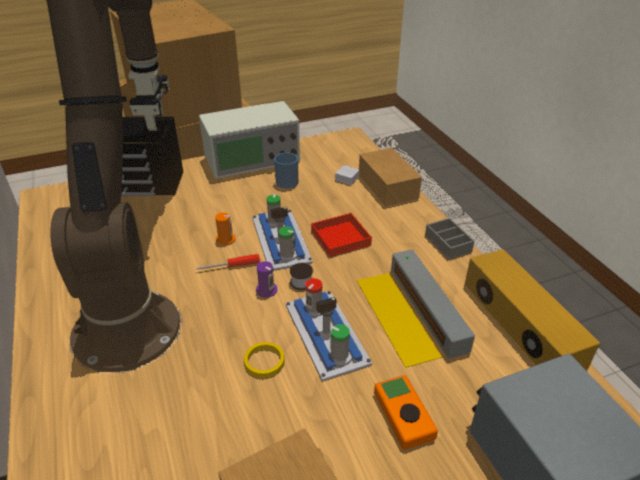

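```bash
cat > h.py <<'E'
from cell import *
import cv2, numpy as np
from scipy.spatial.transform import Rotation as R
def cam(n,s=None):
    c=camera_info(n)
    if n!="wrist": Rm=R.from_rotvec(c["rotation"]).as_matrix(); e=c["eye"]
    else:
        T=np.eye(4); T[:3,:3]=R.from_rotvec(s["ee_rot"]).as_matrix(); T[:3,3]=s["position"]
        T=T@c["hand_eye"]; Rm=T[:3,:3]; e=T[:3,3]
    return c,Rm,np.array(e)
def ray(C,uv):
    c,Rm,e=C; uv=np.atleast_2d(np.asarray(uv,float))
    d=np.c_[(uv[:,0]-c["cx"])/c["fx"],(uv[:,1]-c["cy"])/c["fy"],np.ones(len(uv))]@Rm.T
    return e,d
def plane(C,uv,z):
    e,d=ray(C,uv); return e+d*((z-e[2])/d[:,2])[:,None]
def proj(C,p):
    c,Rm,e=C; q=(np.atleast_2d(p)-e)@Rm; return np.c_[q[:,0]/q[:,2]*c["fx"]+c["cx"],q[:,1]/q[:,2]*c["fy"]+c["cy"]]
HSV=dict(green=((50,120,60),(75,255,255)),yellow=((22,180,120),(32,255,255)),red=((0,200,90),(4,255,255)),blue=((105,150,60),(118,255,255)))
def blobs(img,col,amin=40):
    h=cv2.cvtColor(img,cv2.COLOR_RGB2HSV); m=cv2.inRange(h,*HSV[col])
    if col=="red": m|=cv2.inRange(h,(176,200,90),(180,255,255))
    cs,_=cv2.findContours(m,cv2.RETR_EXTERNAL,cv2.CHAIN_APPROX_NONE)
    return sorted([c for c in cs if cv2.contourArea(c)>amin],key=cv2.contourArea,reverse=True)
def ctr(c):
    m=cv2.moments(c); return m["m10"]/m["m00"],m["m01"]/m["m00"]
E
python3 - <<'E'
from h import *
np.set_printoptions(precision=3,suppress=True)
for n in("scene","side"):
    img=cv2.imread(f"pics/{n}0.png")[:,:,::-1].copy(); C=cam(n)
    for col,z in(("green",.086),("red",.086),("yellow",.002),("blue",.025)):
        for c in blobs(img,col)[:8]:
            u=ctr(c); zz=z if not(col=="red" and cv2.contourArea(c)>800) else .03
            print(n,col,cv2.contourArea(c),np.round(u),plane(C,u,zz)[0])
            if col in("yellow",) or zz==.03:
                b=cv2.boxPoints(cv2.minAreaRect(c)); hull=cv2.approxPolyDP(cv2.convexHull(c),6,True)[:,0]
                print("   poly",plane(C,hull,zz)[:,:2].tolist())
E
```

```text
scene green 126.5 [414. 267.] [0.458 0.27  0.086]
scene green 105.5 [361. 240.] [0.442 0.116 0.086]
scene green 74.5 [246. 190.] [ 0.44  -0.264  0.086]
scene red 2509.0 [332. 304.] [0.625 0.145 0.03 ]
   poly [[0.5519821488873689, 0.0728336643426244], [0.549284217601979, 0.19800827143833027], [0.6888060447333396, 0.21247403208637083], [0.694215701370401, 0.09036868526523462]]
scene red 167.0 [384. 238.] [0.402 0.161 0.086]
scene red 61.0 [292. 208.] [ 0.436 -0.106  0.086]
scene yellow 1532.0 [234. 255.] [ 0.602 -0.181  0.002]
   poly [[0.6185088421326232, -0.34246059116681227], [0.5626224149589795, -0.33025432079371386], [0.5820536963891226, -0.04734135516790361], [0.6631686067237814, -0.05253565639885738]]
scene yellow 387.5 [294. 190.] [ 0.267 -0.219  0.002]
   poly [[0.22340564895774295, -0.20099661737298702], [0.300096502499158, -0.181984695898328], [0.3001980236949986, -0.24682497444617324], [0.24759530297269094, -0.26595435545767876]]
scene blue 528.0 [379. 280.] [0.487 0.198 0.025]
scene blue 359.0 [264. 224.] [ 0.473 -0.176  0.025]
scene blue 72.0 [397. 268.] [0.422 0.215 0.0
[... 313 characters left out ...]
59.0 [339. 235.] [0.565 0.049 0.086]
side red 106.5 [245. 259.] [0.311 0.044 0.086]
side red 83.5 [314. 283.] [ 0.437 -0.104  0.086]
side yellow 3321.5 [398. 320.] [ 0.611 -0.215  0.002]
   poly [[0.5775740398923737, -0.04772768713749809], [0.6650350011760563, -0.053178631588051806], [0.6477020981068312, -0.34811513968211316], [0.5589799057473895, -0.34310113509256013]]
side yellow 985.0 [264. 358.] [ 0.276 -0.205  0.002]
   poly [[0.32115343200456525, -0.19894100715286578], [0.3113222796453823, -0.2351947762281381], [0.28103659845372453, -0.24985159753338237], [0.23067342268666652, -0.21200091555103218], [0.24434839671584213, -0.1714292181430218], [0.27433167754648546, -0.1578154652023801]]
```

Emit:
drive_tool --increments '[{"grip":-0.2,"tx":0.6,"ty":-1.0,"tz":0.19,"turn":0.31},{"grip":-0.2,"tx":0.6,"ty":-1.0,"tz":0.19,"turn":0.31},{"grip":-0.2,"tx":0.6,"ty":-1.0,"tz":0.19,"turn":0.31},{"grip":-0.2,"tx":0.6,"ty":-1.0,"tz":0.19,"turn":0.31},{"grip":-0.2,"tx":0.6,"ty":-1.0,"tz":0.19,"turn":0.31},{"grip":-0.2,"tx":0.6,"ty":-1.0,"tz":0.19,"turn":0.31},{"grip":-0.2,"tx":0.6,"ty":-1.0,"tz":0.19,"turn":0.31},{"grip":-0.2,"tx":0.6,"ty":-1.0,"tz":0.19,"turn":0.31},{"grip":-0.2,"tx":0.6,"ty":-1.0,"tz":0.19,"turn":0.31},{"grip":-0.2,"tx":0.6,"ty":-1.0,"tz":0.19,"turn":0.31},{"grip":-0.2,"tx":0.6,"ty":-1.0,"tz":0.19,"turn":0.31},{"grip":-0.2,"tx":0.6,"ty":-1.0,"tz":0.19,"turn":0.31},{"grip":-0.2,"tx":0.6,"ty":-1.0,"tz":0.19,"turn":0.31}]'

```text
clock: 1.45
position: [0.4397, 0.1928, 0.3018]
ee_rot: [-0.0, -3.141, 0.002]
force: [-0.7, 0.6, -0.5]
width: 0.6
```

Run:
```python
import cell
print([ (k,getattr(cell,k)) for k in dir(cell) if isinstance(getattr(cell,k),(int,float))])
from h import *
s=observe(); print(s["position"],s["ee_rot"],s["joints"],s["width"])
np.save("s1.npy",s,allow_pickle=True); cv2.imwrite("pics/w1.png",get_image("wrist")[:,:,::-1])
```

```text
[('grip_point_offset', 0.0188)]
[0.43972734 0.19280913 0.30178868] [-2.45549652e-04 -3.14091433e+00  1.63477349e-03] [-0.68782553  0.13278468  0.18622214  1.80623843 -0.02561563  1.20604465
  1.07660027] 0.5999247968391241
```

View pics/w1.png

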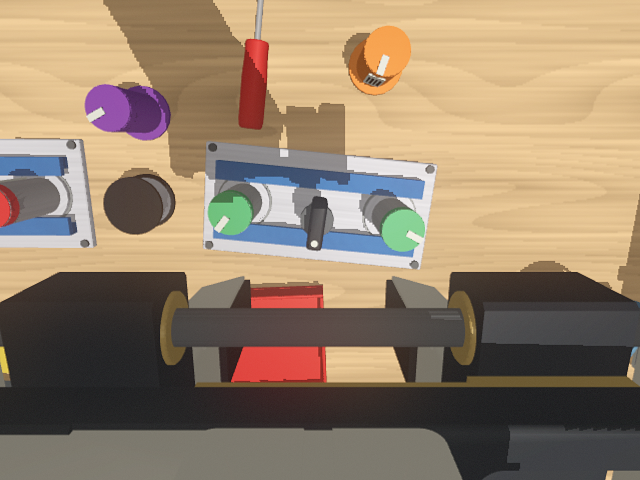

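```bash
cat >> h.py <<'E'
def lids(img,C,col,z=.09,amin=150,save=None):
    """lid centre and label direction (world) from green/red lid with white dash, top at z"""
    h=cv2.cvtColor(img,cv2.COLOR_RGB2HSV); out=[]
    lo,hi=HSV[col]; m=cv2.inRange(h,(lo[0],90,60),hi)
    if col=="red": m|=cv2.inRange(h,(174,90,60),(180,255,255))
    cs,_=cv2.findContours(m,cv2.RETR_EXTERNAL,cv2.CHAIN_APPROX_NONE)
    white=cv2.inRange(h,(0,0,150),(180,60,255))
    for c in cs:
        if not amin<cv2.contourArea(c)<6000: continue
        P=plane(C,cv2.convexHull(c)[:,0],z)[:,:2]
        (cx,cy),r=cv2.minEnclosingCircle((P*1000).astype(np.float32)); cx/=1000;cy/=1000
        hm=np.zeros(m.shape,np.uint8); cv2.fillConvexPoly(hm,cv2.convexHull(c),255)
        hm=cv2.dilate(hm,np.ones((3,3)))
        w=cv2.morphologyEx(white&hm,cv2.MORPH_OPEN,np.ones((2,2)))
        v,u=np.nonzero(w); 
        if len(u)<8: out.append((cx,cy,r,None,len(u)));continue
        Q=plane(C,np.c_[u,v],z)[:,:2]; q=Q.mean(0); d=np.linalg.svd(Q-q)[2][0]
        off=q-[cx,cy]; d=d*np.sign(d@off)
        out.append((round(cx,4),round(cy,4),round(r,1),"axis %.3f off %.3f"%(np.arctan2(d[1],d[0]),np.arctan2(off[1],off[0])),len(u)))
    return out
E
python3 - <<'E'
from h import *
np.set_printoptions(precision=4,suppress=True)
s=np.load("s1.npy",allow_pickle=True).item(); C=cam("wrist",s); img=cv2.imread("pics/w1.png")[:,:,::-1].copy()
for l in lids(img,C,"green"): print(l)
g=cv2.cvtColor(img,cv2.COLOR_RGB2HSV)[:,:,2]; 
m=np.zeros_like(g); m[185:260,295:340]=(g[185:260,295:340]<75)*255
cs,_=cv2.findContours(m,cv2.RETR_EXTERNAL,cv2.CHAIN_APPROX_NONE); c=max(cs,key=cv2.contourArea)
print("knob",cv2.boundingRect(c)); P=plane(C,c[:,0],.108)[:,:2]; (a,b),(w,hh),an=cv2.minAreaRect((P*1000).astype(np.float32)); print(a,b,w,hh,an)
print("corners",plane(C,[(212,147),(430,169),(415,265),(209,245)],.01)[:,:2])
print("pt screw knob",plane(C,[(314,244),(322,200)],.108))
cv2.imwrite("pics/w1c.png",cv2.resize(img[140:280,190:450],None,fx=3,fy=3,interpolation=cv2.INTER_CUBIC)[:,:,::-1])
E
```

```text
(0.4568, 0.2717, 19.8, 'axis 0.222 off 1.138', 142)
(0.4406, 0.114, 20.8, 'axis -0.665 off -0.632', 129)
knob (308, 196, 20, 43)
441.9336242675781 193.0551300048828 14.017062187194824 37.64853286743164 82.27005004882812
corners [[0.3839 0.0807]
 [0.4069 0.3144]
 [0.5152 0.3045]
 [0.4918 0.0706]]
pt screw knob [[0.4653 0.1902 0.108 ]
 [0.4262 0.1971 0.108 ]]
```

View pics/w1c.png

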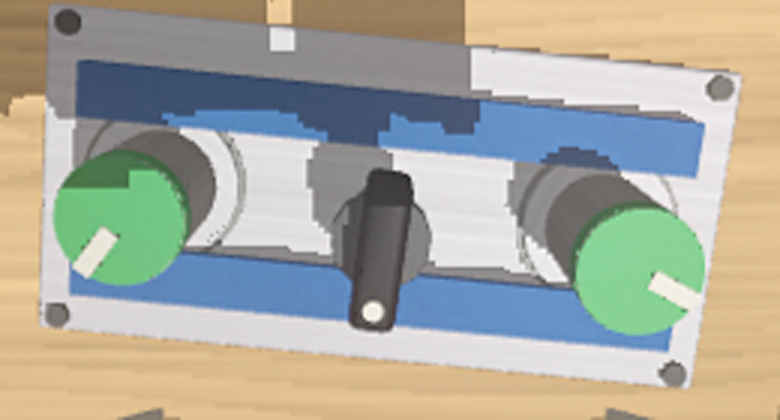

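Emit:
drive_tool --newtons 30 --increments '[{"grip":-0.2,"tx":0.023,"ty":0,"tz":-0.2,"turn":-0.143},{"grip":-0.2,"tx":0.023,"ty":0,"tz":-0.3,"turn":-0.143},{"grip":-0.2,"tx":0.023,"ty":0,"tz":-0.4,"turn":-0.143},{"grip":-0.2,"tx":0.023,"ty":0,"tz":-0.5,"turn":-0.143},{"grip":-0.2,"tx":0.023,"ty":0,"tz":-0.565,"turn":-0.143},{"grip":-0.2,"tx":0.023,"ty":0,"tz":-0.565,"turn":-0.143},{"grip":-0.2,"tx":0.023,"ty":0,"tz":-0.565,"turn":-0.143},{"grip":-0.2,"tx":0.023,"ty":0,"tz":-0.565,"turn":-0.143},{"grip":1,"tx":0.023,"ty":0,"tz":-0.565,"turn":-0.143},{"grip":1,"tx":0.023,"ty":0,"tz":-0.565,"turn":-0.143},{"grip":1,"tx":0.023,"ty":0,"tz":-0.565,"turn":-0.143},{"grip":1,"tx":0.023,"ty":0,"tz":-0.565,"turn":-0.143},{"grip":1,"tx":0.023,"ty":0,"tz":-0.565,"turn":-0.143},{"grip":1,"tx":0.023,"ty":0,"tz":-0.565,"turn":-0.143}]'

```text
clock: 2.9
position: [0.449, 0.1916, 0.0763]
ee_rot: [-0.236, -3.132, 0.004]
force: [-0.9, -4.7, 6.9]
width: 0.331
```

```bash
cat > st.py <<'E'
from h import *
np.set_printoptions(precision=4,suppress=True)
s=observe(); Rm=R.from_rotvec(s["ee_rot"]).as_matrix()
print(s["clock"],s["position"],"yaw %.3f"%np.arctan2(-Rm[0,1],Rm[1,1]),"F",s["force"],"T",s["ft_torque"],"w %.4f"%(s["width"]*.092),"j7 %.2f"%s["joints"][6],"az %.2f"%Rm[2,2])
E
python3 st.py
```

```text
2.9 [0.449  0.1916 0.0763] yaw -0.151 F [-0.868  -4.726   6.9263] T [-1.3143  0.3373  0.0536] w 0.0305 j7 1.02 az -1.00
```

Emit:
drive_tool --increments '[{"grip":1,"tx":0,"ty":0,"tz":0,"turn":0},{"grip":1,"tx":0,"ty":0,"tz":0,"turn":0},{"grip":1,"tx":0,"ty":0,"tz":0,"turn":0}]'

```text
clock: 3.2
position: [0.449, 0.1915, 0.0764]
ee_rot: [-0.236, -3.132, 0.004]
force: [-0.8, -0.5, 3.1]
width: 0.33
```

```bash
python3 st.py
```

```text
3.2 [0.449  0.1915 0.0764] yaw -0.151 F [-0.7774 -0.5348  3.0972] T [-0.3422  0.0978  0.0011] w 0.0304 j7 1.02 az -1.00
```

Emit:
drive_tool --increments '[{"grip":0,"tx":0,"ty":0,"tz":0,"turn":0},{"grip":0,"tx":0,"ty":0,"tz":0,"turn":0},{"grip":0,"tx":0,"ty":0,"tz":0.022,"turn":0},{"grip":0,"tx":0,"ty":0,"tz":0.022,"turn":0},{"grip":0,"tx":0,"ty":0,"tz":0.022,"turn":0},{"grip":1,"tx":0,"ty":0,"tz":0.022,"turn":0},{"grip":1,"tx":0,"ty":0,"tz":0.022,"turn":0},{"grip":1,"tx":0,"ty":0,"tz":0.022,"turn":0},{"grip":1,"tx":0,"ty":0,"tz":0.022,"turn":0},{"grip":1,"tx":0,"ty":0,"tz":0.022,"turn":0},{"grip":1,"tx":0,"ty":0,"tz":0.022,"turn":0}]'

```text
clock: 4.3
position: [0.449, 0.1915, 0.0851]
ee_rot: [-0.236, -3.132, 0.004]
force: [0.4, -0.8, -0.8]
width: 0.147
```

```bash
python3 st.py
```

```text
4.3 [0.449  0.1915 0.0851] yaw -0.150 F [ 0.4418 -0.8233 -0.8417] T [ 0.0987  0.0128 -0.0088] w 0.0135 j7 1.01 az -1.00
```

Emit:
drive_tool --increments '[{"grip":1,"turn":-0.06},{"grip":1,"turn":-0.12},{"grip":1,"turn":-0.16},{"grip":1,"turn":-0.2},{"grip":1,"turn":-0.2}]'

```text
invalid input
```

```bash
python3 st.py
```

```text
4.3 [0.449  0.1915 0.0851] yaw -0.150 F [ 0.4418 -0.8233 -0.8417] T [ 0.0987  0.0128 -0.0088] w 0.0135 j7 1.01 az -1.00
```

All keys are needed.

Emit:
drive_tool --increments '[{"grip":1,"tx":0,"ty":0,"tz":0,"turn":-0.06},{"grip":1,"tx":0,"ty":0,"tz":0,"turn":-0.12},{"grip":1,"tx":0,"ty":0,"tz":0,"turn":-0.16},{"grip":1,"tx":0,"ty":0,"tz":0,"turn":-0.2},{"grip":1,"tx":0,"ty":0,"tz":0,"turn":-0.2}]'

```text
clock: 4.8
position: [0.449, 0.1915, 0.0851]
ee_rot: [-0.563, -3.09, 0.004]
force: [0.1, -0.8, -0.0]
width: 0.15
```

```bash
python3 st.py
```

```text
4.8 [0.449  0.1915 0.0851] yaw -0.361 F [ 0.0772 -0.7938 -0.0111] T [-0.081  -0.0077 -0.0147] w 0.0138 j7 0.84 az -1.00
```

Emit:
drive_tool --increments '[{"grip":1,"tx":0,"ty":0,"tz":0,"turn":-0.1},{"grip":1,"tx":0,"ty":0,"tz":0,"turn":-0.2},{"grip":1,"tx":0,"ty":0,"tz":0,"turn":-0.3},{"grip":1,"tx":0,"ty":0,"tz":0,"turn":-0.4}]'

```text
clock: 5.2
position: [0.449, 0.1914, 0.0851]
ee_rot: [-1.197, -2.903, 0.003]
force: [-0.6, -0.3, -0.5]
width: 0.147
```

```bash
python3 st.py
python3 - <<'E'
from h import *
cv2.imwrite("pics/w2.png",get_image("wrist")[:,:,::-1])
E
```

```text
5.2 [0.449  0.1914 0.0851] yaw -0.782 F [-0.5969 -0.3208 -0.488 ] T [-0.0717 -0.0539  0.1026] w 0.0136 j7 0.49 az -1.00
```

View pics/w2.png

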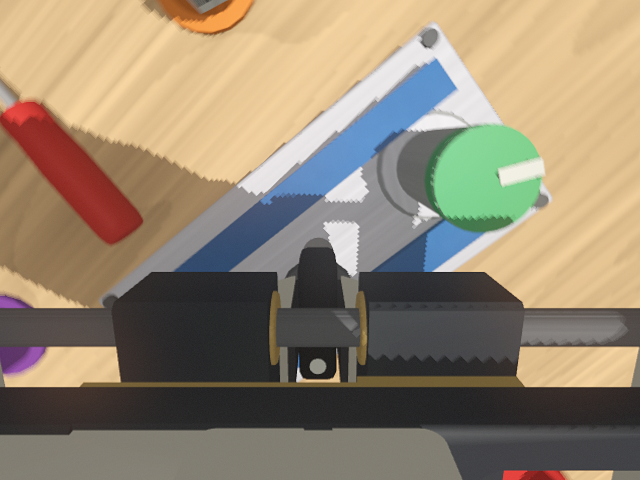

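Emit:
drive_tool --increments '[{"grip":1,"tx":0,"ty":0,"tz":0,"turn":-0.12},{"grip":1,"tx":0,"ty":0,"tz":0,"turn":-0.24},{"grip":1,"tx":0,"ty":0,"tz":0,"turn":-0.36},{"grip":1,"tx":0,"ty":0,"tz":0,"turn":-0.48},{"grip":1,"tx":0,"ty":0,"tz":0,"turn":-0.6},{"grip":1,"tx":0,"ty":0,"tz":0,"turn":-0.72},{"grip":1,"tx":0,"ty":0,"tz":0,"turn":-0.84},{"grip":1,"tx":0,"ty":0,"tz":0,"turn":-0.92},{"grip":1,"tx":0,"ty":0,"tz":0,"turn":-1}]'

```text
clock: 6.15
position: [0.4489, 0.1914, 0.0851]
ee_rot: [-2.493, -1.907, 0.002]
force: [-0.1, -0.9, 0.4]
width: 0.152
```

Emit:
drive_tool --increments '[{"grip":1,"tx":0,"ty":0,"tz":0,"turn":-0.12},{"grip":1,"tx":0,"ty":0,"tz":0,"turn":-0.24},{"grip":1,"tx":0,"ty":0,"tz":0,"turn":-0.36},{"grip":1,"tx":0,"ty":0,"tz":0,"turn":-0.48},{"grip":1,"tx":0,"ty":0,"tz":0,"turn":-0.6},{"grip":1,"tx":0,"ty":0,"tz":0,"turn":-0.7},{"grip":1,"tx":0,"ty":0,"tz":0,"turn":-0.7}]'

```text
clock: 6.85
position: [0.4488, 0.1914, 0.0851]
ee_rot: [-3.011, -0.888, 0.001]
force: [-1.6, -0.6, 3.3]
width: 0.153
```

```bash
python3 st.py
```

```text
6.85 [0.4488 0.1914 0.0851] yaw -2.568 F [-1.6109 -0.6309  3.2875] T [-0.2284  0.3532 -0.0372] w 0.0141 j7 -0.91 az -1.00
```

Emit:
drive_tool --increments '[{"grip":-0.2,"tx":0,"ty":0,"tz":0,"turn":0},{"grip":-0.2,"tx":0,"ty":0,"tz":0,"turn":0},{"grip":-0.2,"tx":0,"ty":0,"tz":0.1,"turn":0},{"grip":-0.2,"tx":0,"ty":0,"tz":0.2,"turn":0},{"grip":-0.2,"tx":-0.03,"ty":-0.1,"tz":0.54,"turn":-0.1},{"grip":-0.2,"tx":-0.03,"ty":-0.94,"tz":0.54,"turn":-0.545},{"grip":-0.2,"tx":-0.03,"ty":-0.94,"tz":0.54,"turn":-0.545},{"grip":-0.2,"tx":-0.03,"ty":-0.94,"tz":0.54,"turn":-0.545},{"grip":-0.2,"tx":-0.03,"ty":-0.94,"tz":0.54,"turn":-0.545},{"grip":-0.2,"tx":-0.03,"ty":-0.94,"tz":0.54,"turn":-0.545},{"grip":-0.2,"tx":-0.03,"ty":-0.94,"tz":0.54,"turn":-0.545},{"grip":-0.2,"tx":-0.03,"ty":-0.94,"tz":0.54,"turn":-0.545},{"grip":-0.2,"tx":-0.03,"ty":-0.94,"tz":0.54,"turn":-0.545},{"grip":-0.2,"tx":-0.03,"ty":-0.94,"tz":0.54,"turn":-0.545},{"grip":-0.2,"tx":-0.03,"ty":-0.94,"tz":0.54,"turn":-0.545},{"grip":-0.2,"tx":-0.03,"ty":-0.94,"tz":0.54,"turn":-0.545},{"grip":-0.2,"tx":-0.03,"ty":-0.94,"tz":0.54,"turn":-0.545}]'

```text
clock: 8.55
position: [0.437, -0.1831, 0.3007]
ee_rot: [-3.138, -0.01, 0.001]
force: [-0.6, -0.7, -0.1]
width: 0.6
```

```bash
python3 st.py
python3 - <<'E'
from h import *
s=observe()
np.save("s3.npy",s,allow_pickle=True); img=get_image("wrist");cv2.imwrite("pics/w3.png",img[:,:,::-1])
C=cam("wrist",s)
for col in("green","red"): print(col,lids(img.copy(),C,col))
E
```

```text
8.55 [ 0.437  -0.1831  0.3007] yaw -3.136 F [-0.5902 -0.6737 -0.064 ] T [ 0.0191  0.1633 -0.0511] w 0.0552 j7 -0.98 az -1.00
green [(0.4348, -0.2648, 21.0, 'axis 2.086 off 2.596', 115), (0.4415, 0.1041, 20.4, 'axis -0.328 off -0.167', 58), (0.4993843994140625, -0.37719049072265626, 26.629249572753906, None, 0)]
red [(0.3775006103515625, 0.0709634017944336, 15.604291915893555, None, 0), (0.4361, -0.107, 21.1, 'axis -2.099 off -2.817', 131)]
```

View pics/w3.png

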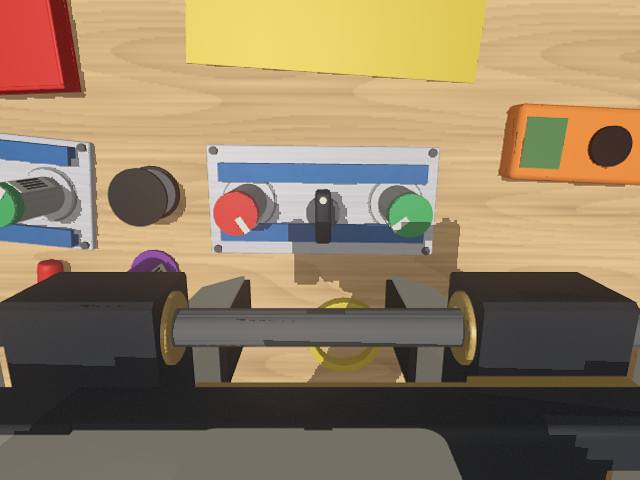

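Emit:
drive_tool --increments '[{"grip":-0.2,"tx":-0.004,"ty":-0.007,"tz":-0.2,"turn":0},{"grip":-0.2,"tx":-0.004,"ty":-0.007,"tz":-0.3,"turn":0},{"grip":-0.2,"tx":-0.004,"ty":-0.007,"tz":-0.4,"turn":0},{"grip":-0.2,"tx":-0.004,"ty":-0.007,"tz":-0.5,"turn":0},{"grip":-0.2,"tx":-0.004,"ty":-0.007,"tz":-0.539,"turn":0},{"grip":-0.2,"tx":-0.004,"ty":-0.007,"tz":-0.539,"turn":0},{"grip":0.2,"tx":-0.004,"ty":-0.007,"tz":-0.539,"turn":0},{"grip":1,"tx":-0.004,"ty":-0.007,"tz":-0.539,"turn":0},{"grip":1,"tx":-0.004,"ty":-0.007,"tz":-0.539,"turn":0},{"grip":1,"tx":-0.004,"ty":-0.007,"tz":-0.539,"turn":0},{"grip":1,"tx":-0.004,"ty":-0.007,"tz":-0.539,"turn":0},{"grip":1,"tx":-0.004,"ty":-0.007,"tz":-0.539,"turn":0},{"grip":1,"tx":-0.004,"ty":-0.007,"tz":-0.539,"turn":0}]'

```text
clock: 9.9
position: [0.4358, -0.1869, 0.0856]
ee_rot: [-3.14, -0.009, -0.001]
force: [-0.2, -3.9, 3.7]
width: 0.15
```

Emit:
drive_tool --increments '[{"grip":1,"tx":0,"ty":0,"tz":0,"turn":0.06},{"grip":1,"tx":0,"ty":0,"tz":0,"turn":0.12},{"grip":1,"tx":0,"ty":0,"tz":0,"turn":0.16},{"grip":1,"tx":0,"ty":0,"tz":0,"turn":0.2}]'

```text
clock: 10.3
position: [0.4357, -0.1867, 0.0856]
ee_rot: [-3.121, -0.339, -0.0]
force: [0.5, -0.5, 1.9]
width: 0.152
```

```bash
python3 st.py
```

```text
10.3 [ 0.4357 -0.1867  0.0856] yaw -2.925 F [ 0.4974 -0.5385  1.9461] T [ 0.004   0.2491 -0.0786] w 0.0140 j7 -0.46 az -1.00
```

Emit:
drive_tool --increments '[{"grip":1,"tx":0,"ty":0,"tz":0,"turn":0.12},{"grip":1,"tx":0,"ty":0,"tz":0,"turn":0.24},{"grip":1,"tx":0,"ty":0,"tz":0,"turn":0.36},{"grip":1,"tx":0,"ty":0,"tz":0,"turn":0.48},{"grip":1,"tx":0,"ty":0,"tz":0,"turn":0.6},{"grip":1,"tx":0,"ty":0,"tz":0,"turn":0.72},{"grip":1,"tx":0,"ty":0,"tz":0,"turn":0.84},{"grip":1,"tx":0,"ty":0,"tz":0,"turn":0.92},{"grip":1,"tx":0,"ty":0,"tz":0,"turn":1}]'

```text
clock: 11.2
position: [0.4349, -0.1858, 0.0856]
ee_rot: [-2.528, -1.857, 0.002]
force: [-2.9, 2.7, 4.9]
width: 0.149
```

Emit:
drive_tool --increments '[{"grip":1,"tx":0,"ty":0,"tz":0,"turn":0.12},{"grip":1,"tx":0,"ty":0,"tz":0,"turn":0.24},{"grip":1,"tx":0,"ty":0,"tz":0,"turn":0.36},{"grip":1,"tx":0,"ty":0,"tz":0,"turn":0.48},{"grip":1,"tx":0,"ty":0,"tz":0,"turn":0.6},{"grip":1,"tx":0,"ty":0,"tz":0,"turn":0.72},{"grip":1,"tx":0,"ty":0,"tz":0,"turn":0.84},{"grip":1,"tx":0,"ty":0,"tz":0,"turn":0.92},{"grip":1,"tx":0,"ty":0,"tz":0,"turn":1},{"grip":1,"tx":0,"ty":0,"tz":0,"turn":1}]'

```text
clock: 12.2
position: [0.4336, -0.186, 0.0856]
ee_rot: [-1.26, -2.872, 0.006]
force: [-5.1, -1.3, 6.1]
width: 0.149
```

```bash
python3 st.py
```

```text
12.2 [ 0.4336 -0.186   0.0856] yaw -0.827 F [-5.1394 -1.3136  6.0951] T [-0.388   1.0741  0.0507] w 0.0137 j7 1.19 az -1.00
```

Emit:
drive_tool --increments '[{"grip":-0.1,"tx":0,"ty":0,"tz":0,"turn":0},{"grip":-0.1,"tx":0,"ty":0,"tz":0,"turn":0},{"grip":-0.1,"tx":0,"ty":0,"tz":0.1,"turn":0},{"grip":-0.1,"tx":0,"ty":0,"tz":0.2,"turn":0},{"grip":-0.1,"tx":0,"ty":-0.15,"tz":0.42,"turn":0},{"grip":-0.1,"tx":0,"ty":-0.15,"tz":0.42,"turn":0},{"grip":-0.1,"tx":0,"ty":-0.15,"tz":0.42,"turn":0},{"grip":-0.1,"tx":0,"ty":-0.15,"tz":0.42,"turn":0},{"grip":-0.1,"tx":0,"ty":-0.15,"tz":0.42,"turn":0},{"grip":-0.1,"tx":0,"ty":-0.15,"tz":0.42,"turn":0}]'

```text
clock: 13.2
position: [0.4331, -0.2445, 0.252]
ee_rot: [-1.257, -2.87, 0.005]
force: [0.6, 0.2, -0.3]
width: 0.552
```

```bash
sed -i 's/hm=cv2.dilate(hm,np.ones((3,3)))/hm=cv2.erode(hm,np.ones((3,3)),iterations=2)/' h.py
cat > look.py <<'E'
import sys
from h import *
s=observe(); img=get_image("wrist"); n=sys.argv[1]; cv2.imwrite(f"pics/{n}.png",img[:,:,::-1]); np.save(n+".npy",s,allow_pickle=True)
C=cam("wrist",s); z=float(sys.argv[2]) if len(sys.argv)>2 else .09
for col in("green","red"): print(col,*lids(img.copy(),C,col,z),sep="\n  ")
E
python3 st.py; python3 look.py w4
python3 - <<'E'
from h import *
for n in ("1","3"):
  s=np.load(f"s{n}.npy",allow_pickle=True).item(); C=cam("wrist",s); img=cv2.imread(f"pics/w{n}.png")[:,:,::-1].copy()
  for col in("green","red"): print(n,lids(img,C,col))
s=np.load(f"s3.npy",allow_pickle=True).item(); C=cam("wrist",s)
E
```

```text
13.2 [ 0.4331 -0.2445  0.252 ] yaw -0.825 F [ 0.6436  0.1783 -0.3442] T [-0.0513 -0.0146 -0.0129] w 0.0507 j7 1.24 az -1.00
green
  (0.4842425537109375, -0.37091766357421874, 22.621461868286133, None, 0)
  (0.43342950439453126, -0.2648038940429687, 20.390727996826172, None, 0)
red
  (0.4339, -0.1076, 21.2, 'axis -2.551 off -2.579', 196)
1 [(0.4562, 0.2716, 19.8, 'axis 1.062 off 1.036', 96), (0.44, 0.1138, 20.8, 'axis -0.672 off -0.626', 95)]
1 [(0.6216096801757812, 0.173282958984375, 29.499914169311523, None, 0), (0.5943394775390625, 0.15312834167480469, 50.894588470458984, None, 0), (0.5233856811523437, 0.16364662170410157, 36.06941604614258, None, 0), (0.43324005126953125, -0.0947144775390625, 19.532127380371094, None, 0), (0.3302303771972656, 0.13840887451171874, 35.694461822509766, None, 0)]
3 [(0.4352, -0.2662, 21.0, 'axis 2.352 off 2.477', 78), (0.4419, 0.1027, 20.4, 'axis -0.328 off -0.168', 58), (0.49977215576171874, -0.3785884094238281, 26.633922576904297, None, 0)]
3 [(0.37790377807617187, 0.06958177947998047, 15.6027193069458, None, 0), (0.4364, -0.1083, 21.1, 'axis -2.576 off -2.660', 92)]
```

View pics/w4.png

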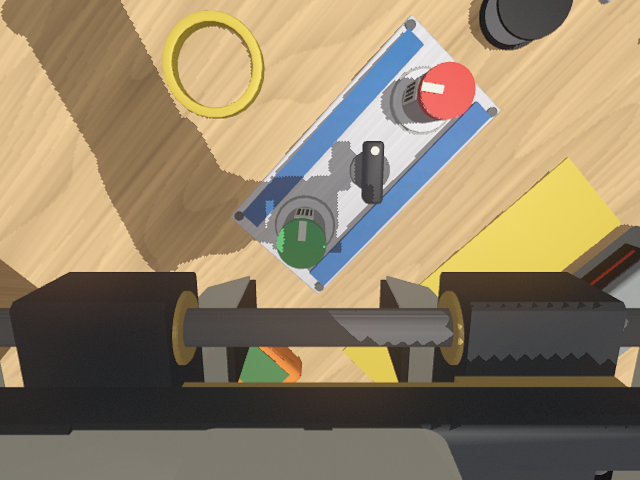

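```bash
sed -i 's/(0,0,150),(180,60,255)/(0,0,75),(180,70,255)/' h.py
python3 - <<'E'
from h import *
for n,f in ((1,"s1"),(3,"s3"),(4,"w4")):
  s=np.load(f"{f}.npy",allow_pickle=True).item(); C=cam("wrist",s); img=cv2.imread(f"pics/w{n}.png")[:,:,::-1].copy()
  for col in("green","red"): print(n,[l for l in lids(img,C,col) if l[3]])
E
```

```text
1 [(0.4562, 0.2716, 19.8, 'axis 1.033 off 1.044', 99), (0.44, 0.1138, 20.8, 'axis -0.676 off -0.624', 100)]
1 []
3 [(0.4352, -0.2662, 21.0, 'axis 2.275 off 2.543', 101), (0.4419, 0.1027, 20.4, 'axis -0.367 off -0.211', 76)]
3 [(0.4364, -0.1083, 21.1, 'axis -2.547 off -2.671', 96)]
4 [(0.4334, -0.2648, 20.4, 'axis 2.223 off 2.161', 164)]
4 [(0.4339, -0.1076, 21.2, 'axis -2.555 off -2.582', 205)]
```

Emit:
drive_tool --newtons 40 --increments '[{"grip":-0.2,"tx":0.002,"ty":-0.05,"tz":-0.1,"turn":0},{"grip":-0.2,"tx":0.002,"ty":-0.05,"tz":-0.2,"turn":0},{"grip":-0.2,"tx":0.002,"ty":-0.05,"tz":-0.3,"turn":0},{"grip":-0.2,"tx":0.002,"ty":-0.05,"tz":-0.35,"turn":0},{"grip":-0.2,"tx":0.002,"ty":-0.05,"tz":-0.4,"turn":0},{"grip":-0.2,"tx":0.002,"ty":-0.05,"tz":-0.45,"turn":0},{"grip":-0.2,"tx":0.002,"ty":-0.05,"tz":-0.515,"turn":0},{"grip":-0.2,"tx":0.002,"ty":-0.05,"tz":-0.515,"turn":0},{"grip":0.1,"tx":0.002,"ty":-0.05,"tz":-0.515,"turn":0},{"grip":0.2,"tx":0.002,"ty":-0.05,"tz":-0.515,"turn":0},{"grip":1,"tx":0.002,"ty":-0.05,"tz":-0.515,"turn":0},{"grip":1,"tx":0.002,"ty":-0.05,"tz":-0.515,"turn":0},{"grip":1,"tx":0.002,"ty":-0.05,"tz":-0.515,"turn":0},{"grip":1,"tx":0.002,"ty":-0.05,"tz":-0.515,"turn":0}]'

```text
clock: 14.65
position: [0.4346, -0.2649, 0.047]
ee_rot: [-1.258, -2.872, 0.005]
force: [-0.9, -0.1, 7.6]
width: 0.429
```

```bash
python3 st.py
```

```text
14.65 [ 0.4346 -0.2649  0.047 ] yaw -0.825 F [-0.8621 -0.0722  7.6467] T [0.1646 0.1634 0.0582] w 0.0395 j7 1.41 az -1.00
```

Emit:
drive_tool --increments '[{"grip":1,"tx":0,"ty":0,"tz":0.03,"turn":0},{"grip":1,"tx":0,"ty":0,"tz":0.06,"turn":0},{"grip":1,"tx":0,"ty":0,"tz":0.1,"turn":0},{"grip":1,"tx":0,"ty":0,"tz":0.14,"turn":0},{"grip":1,"tx":0,"ty":0,"tz":0.18,"turn":0},{"grip":1,"tx":0,"ty":0,"tz":0.18,"turn":0}]'

```text
clock: 15.25
position: [0.4359, -0.2657, 0.1217]
ee_rot: [-1.259, -2.876, 0.005]
force: [0.3, -1.6, -0.6]
width: 0.434
```

```bash
python3 st.py
```

```text
15.25 [ 0.4359 -0.2657  0.1217] yaw -0.826 F [ 0.295  -1.6093 -0.6285] T [-0.0237  0.0018 -0.0113] w 0.0399 j7 1.36 az -1.00
```

Emit:
drive_tool --increments '[{"grip":1,"tx":0.08,"ty":-0.015,"tz":0,"turn":-0.12},{"grip":1,"tx":0.16,"ty":-0.03,"tz":0,"turn":-0.24},{"grip":1,"tx":0.24,"ty":-0.045,"tz":0,"turn":-0.36},{"grip":1,"tx":0.32,"ty":-0.06,"tz":0,"turn":-0.48},{"grip":1,"tx":0.406,"ty":-0.066,"tz":0,"turn":-0.6},{"grip":1,"tx":0.406,"ty":-0.066,"tz":0,"turn":-0.72},{"grip":1,"tx":0.406,"ty":-0.066,"tz":0,"turn":-0.84},{"grip":1,"tx":0.406,"ty":-0.066,"tz":0,"turn":-0.92},{"grip":1,"tx":0.406,"ty":-0.066,"tz":0,"turn":-1},{"grip":1,"tx":0.406,"ty":-0.066,"tz":0,"turn":-1}]'

```text
clock: 16.25
position: [0.5981, -0.2916, 0.121]
ee_rot: [-2.528, -1.858, 0.004]
force: [0.0, 0.2, -1.3]
width: 0.428
```

Emit:
drive_tool --increments '[{"grip":1,"tx":0,"ty":0,"tz":0,"turn":-0.12},{"grip":1,"tx":0,"ty":0,"tz":0,"turn":-0.24},{"grip":1,"tx":0,"ty":0,"tz":0,"turn":-0.36},{"grip":1,"tx":0,"ty":0,"tz":0,"turn":-0.48},{"grip":1,"tx":0,"ty":0,"tz":0,"turn":-0.6},{"grip":1,"tx":0,"ty":0,"tz":0,"turn":-0.72},{"grip":1,"tx":0,"ty":0,"tz":0,"turn":-0.84},{"grip":1,"tx":0,"ty":0,"tz":0,"turn":-0.92},{"grip":1,"tx":0,"ty":0,"tz":0,"turn":-1},{"grip":1,"tx":0,"ty":0,"tz":0,"turn":-1}]'

```text
clock: 17.25
position: [0.5979, -0.2913, 0.1205]
ee_rot: [-3.117, -0.347, 0.001]
force: [0.1, -0.1, -2.5]
width: 0.434
```

```bash
python3 st.py; python3 -c "
from h import *
cv2.imwrite('pics/s5.png',get_image('side')[:,:,::-1][150:450,200:500])"
```

```text
17.25 [ 0.5979 -0.2913  0.1205] yaw -2.920 F [ 0.1221 -0.0922 -2.4563] T [-0.0712  0.0921  0.0112] w 0.0400 j7 -0.44 az -1.00
```

View pics/s5.png

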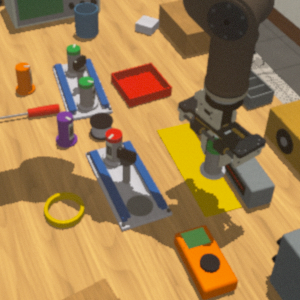

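Emit:
drive_tool --increments '[{"grip":1,"tx":0,"ty":0,"tz":-0.05,"turn":-0.1},{"grip":1,"tx":0,"ty":0,"tz":-0.1,"turn":-0.205},{"grip":1,"tx":0,"ty":0,"tz":-0.14,"turn":-0.205},{"grip":1,"tx":0,"ty":0,"tz":-0.17,"turn":-0.205},{"grip":1,"tx":0,"ty":0,"tz":-0.19,"turn":-0.205},{"grip":1,"tx":0,"ty":0,"tz":-0.2,"turn":-0.205},{"grip":1,"tx":0,"ty":0,"tz":-0.202,"turn":-0.205},{"grip":1,"tx":0,"ty":0,"tz":-0.202,"turn":-0.205}]'

```text
clock: 18.1
position: [0.5982, -0.2918, 0.0403]
ee_rot: [-3.137, -0.016, -0.001]
force: [-0.0, 0.1, -0.3]
width: 0.428
```

```bash
python3 st.py
```

```text
18.1 [ 0.5982 -0.2918  0.0403] yaw -3.131 F [-0.0196  0.0575 -0.2822] T [-0.0488  0.1908 -0.0448] w 0.0394 j7 -0.56 az -1.00
```

Emit:
drive_tool --increments '[{"grip":1,"tx":0,"ty":0,"tz":-0.004,"turn":0},{"grip":1,"tx":0,"ty":0,"tz":-0.004,"turn":0},{"grip":0,"tx":0,"ty":0,"tz":-0.004,"turn":0},{"grip":-0.2,"tx":0,"ty":0,"tz":-0.004,"turn":0},{"grip":-0.2,"tx":0,"ty":0,"tz":-0.004,"turn":0},{"grip":-0.2,"tx":0,"ty":0,"tz":0.1,"turn":0},{"grip":-0.2,"tx":0,"ty":0,"tz":0.2,"turn":0},{"grip":-0.2,"tx":-0.25,"ty":0.23,"tz":0.65,"turn":0},{"grip":-0.2,"tx":-0.25,"ty":0.23,"tz":0.65,"turn":0},{"grip":-0.2,"tx":-0.25,"ty":0.23,"tz":0.65,"turn":0},{"grip":-0.2,"tx":-0.25,"ty":0.23,"tz":0.65,"turn":0},{"grip":-0.2,"tx":-0.25,"ty":0.23,"tz":0.65,"turn":0},{"grip":-0.2,"tx":-0.25,"ty":0.23,"tz":0.65,"turn":0}]'

```text
clock: 19.4
position: [0.4982, -0.1994, 0.3031]
ee_rot: [-3.136, -0.017, -0.008]
force: [0.6, -0.6, -0.8]
width: 0.598
```

```bash
python3 st.py; python3 look.py w6 .086
```

```text
19.4 [ 0.4982 -0.1994  0.3031] yaw -3.130 F [ 0.5846 -0.5715 -0.7738] T [-0.119   0.1563 -0.0396] w 0.0550 j7 -0.85 az -1.00
green
  (0.43642239379882813, 0.1051240997314453, 16.337085723876953, None, 0)
  (0.4434342346191406, 0.10144276428222657, 18.495044708251953, None, 0)
  (0.5072226867675781, -0.3815718994140625, 26.661996841430664, None, 0)
  (0.5968, -0.2885, 20.5, 'axis -0.035 off -0.306', 131)
red
  (0.43686093139648435, -0.10594087982177734, 21.906625747680664, None, 0)
  (0.653715087890625, -0.1991636199951172, 114.78113555908203, None, 0)
```

View pics/w6.png

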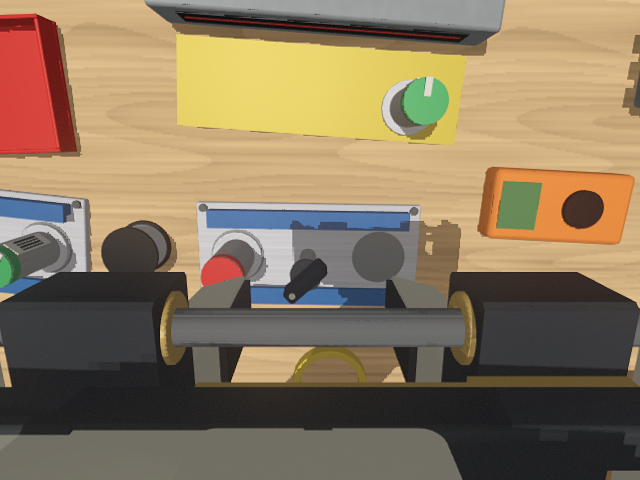

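Emit:
drive_tool --increments '[{"grip":-0.1,"tx":-0.08,"ty":0.12,"tz":-0.05,"turn":0},{"grip":-0.1,"tx":-0.158,"ty":0.231,"tz":-0.1,"turn":0},{"grip":-0.1,"tx":-0.158,"ty":0.231,"tz":-0.2,"turn":0},{"grip":-0.1,"tx":-0.158,"ty":0.231,"tz":-0.3,"turn":0},{"grip":-0.1,"tx":-0.158,"ty":0.231,"tz":-0.4,"turn":0},{"grip":-0.1,"tx":-0.158,"ty":0.231,"tz":-0.46,"turn":0},{"grip":-0.1,"tx":-0.158,"ty":0.231,"tz":-0.52,"turn":0},{"grip":-0.1,"tx":-0.158,"ty":0.231,"tz":-0.58,"turn":0},{"grip":-0.1,"tx":-0.158,"ty":0.231,"tz":-0.628,"turn":0},{"grip":-0.1,"tx":-0.158,"ty":0.231,"tz":-0.628,"turn":0},{"grip":0.1,"tx":-0.158,"ty":0.231,"tz":-0.628,"turn":0},{"grip":0.2,"tx":-0.158,"ty":0.231,"tz":-0.628,"turn":0},{"grip":1,"tx":-0.158,"ty":0.231,"tz":-0.628,"turn":0},{"grip":1,"tx":-0.158,"ty":0.231,"tz":-0.628,"turn":0},{"grip":1,"tx":-0.158,"ty":0.231,"tz":-0.628,"turn":0}]'

```text
clock: 20.95
position: [0.4357, -0.1067, 0.0508]
ee_rot: [-3.136, -0.019, -0.007]
force: [-0.3, 0.3, 3.3]
width: 0.432
```

Emit:
drive_tool --increments '[{"grip":1,"tx":0,"ty":0,"tz":0.03,"turn":0},{"grip":1,"tx":0,"ty":0,"tz":0.06,"turn":0},{"grip":1,"tx":0,"ty":0,"tz":0.1,"turn":0},{"grip":1,"tx":0,"ty":0,"tz":0.14,"turn":0},{"grip":1,"tx":0,"ty":0,"tz":0.18,"turn":0},{"grip":1,"tx":0,"ty":0,"tz":0.18,"turn":0}]'

```text
clock: 21.55
position: [0.4368, -0.1068, 0.1242]
ee_rot: [-3.136, -0.02, -0.012]
force: [0.2, -0.3, -2.5]
width: 0.429
```

```bash
python3 st.py
python3 - <<'E'
from h import *
# tray top outline from both cameras at z=.03, hull
for n in("scene","side"):
    img=cv2.imread(f"pics/{n}0.png")[:,:,::-1].copy(); C=cam(n)
    for c in blobs(img,"red",600):
        h=cv2.approxPolyDP(cv2.convexHull(c),5,True)[:,0]; print(n,plane(C,h,.03)[:,:2].round(3).tolist())
E
```

```text
21.55 [ 0.4368 -0.1068  0.1242] yaw -3.129 F [ 0.224  -0.3071 -2.4776] T [-0.0912  0.1342  0.0582] w 0.0395 j7 -0.85 az -1.00
scene [[0.552, 0.073], [0.549, 0.198], [0.689, 0.212], [0.694, 0.09]]
side [[0.659, 0.072], [0.543, 0.067], [0.543, 0.188], [0.65, 0.161]]
```

Emit:
drive_tool --increments '[{"grip":1,"tx":0.06,"ty":0.08,"tz":0,"turn":0},{"grip":1,"tx":0.12,"ty":0.16,"tz":0,"turn":0},{"grip":1,"tx":0.18,"ty":0.25,"tz":0,"turn":0},{"grip":1,"tx":0.25,"ty":0.34,"tz":0,"turn":0},{"grip":1,"tx":0.32,"ty":0.43,"tz":0,"turn":0},{"grip":1,"tx":0.39,"ty":0.52,"tz":0,"turn":0},{"grip":1,"tx":0.445,"ty":0.61,"tz":0,"turn":0},{"grip":1,"tx":0.445,"ty":0.61,"tz":0,"turn":0},{"grip":1,"tx":0.445,"ty":0.61,"tz":-0.05,"turn":0},{"grip":1,"tx":0.445,"ty":0.61,"tz":-0.1,"turn":0},{"grip":1,"tx":0.445,"ty":0.61,"tz":-0.14,"turn":0},{"grip":1,"tx":0.445,"ty":0.61,"tz":-0.17,"turn":0},{"grip":1,"tx":0.445,"ty":0.61,"tz":-0.19,"turn":0},{"grip":1,"tx":0.445,"ty":0.61,"tz":-0.195,"turn":0},{"grip":1,"tx":0.445,"ty":0.61,"tz":-0.195,"turn":0}]'

```text
clock: 23.05
position: [0.615, 0.1371, 0.0463]
ee_rot: [-3.136, -0.019, -0.012]
force: [-0.2, -0.3, -1.3]
width: 0.431
```

```bash
python3 st.py
```

```text
23.05 [0.615  0.1371 0.0463] yaw -3.129 F [-0.1962 -0.2741 -1.2696] T [-0.0459  0.1866  0.0094] w 0.0397 j7 -1.20 az -1.00
```

Emit:
drive_tool --increments '[{"grip":1,"tx":0,"ty":0,"tz":-0.003,"turn":0},{"grip":1,"tx":0,"ty":0,"tz":-0.003,"turn":0},{"grip":0,"tx":0,"ty":0,"tz":-0.003,"turn":0},{"grip":-0.2,"tx":0,"ty":0,"tz":-0.003,"turn":0},{"grip":-0.2,"tx":0,"ty":0,"tz":-0.003,"turn":0},{"grip":-0.2,"tx":0,"ty":0,"tz":0.1,"turn":0},{"grip":-0.2,"tx":0,"ty":0,"tz":0.2,"turn":0},{"grip":-0.2,"tx":0,"ty":0,"tz":0.3,"turn":0},{"grip":-0.2,"tx":-0.39,"ty":0.13,"tz":0.64,"turn":0},{"grip":-0.2,"tx":-0.39,"ty":0.13,"tz":0.64,"turn":0},{"grip":-0.2,"tx":-0.39,"ty":0.13,"tz":0.64,"turn":0},{"grip":-0.2,"tx":-0.39,"ty":0.13,"tz":0.64,"turn":0},{"grip":-0.2,"tx":-0.39,"ty":0.13,"tz":0.64,"turn":0},{"grip":-0.2,"tx":-0.39,"ty":0.13,"tz":0.64,"turn":0}]'

```text
clock: 24.45
position: [0.4581, 0.1906, 0.3036]
ee_rot: [-3.132, -0.025, -0.013]
force: [-0.5, -0.4, -1.0]
width: 0.599
```

```bash
python3 st.py; python3 look.py w7
```

```text
24.45 [0.4581 0.1906 0.3036] yaw -3.126 F [-0.4904 -0.4222 -1.0169] T [-0.0102  0.1079  0.0037] w 0.0551 j7 -1.69 az -1.00
green
  (0.442, 0.114, 21.0, 'axis -0.673 off -0.987', 101)
  (0.457, 0.2711, 19.9, 'axis 1.071 off 1.166', 110)
red
  (0.379382080078125, 0.13676351928710936, 15.064594268798828, None, 0)
```

View pics/w7.png

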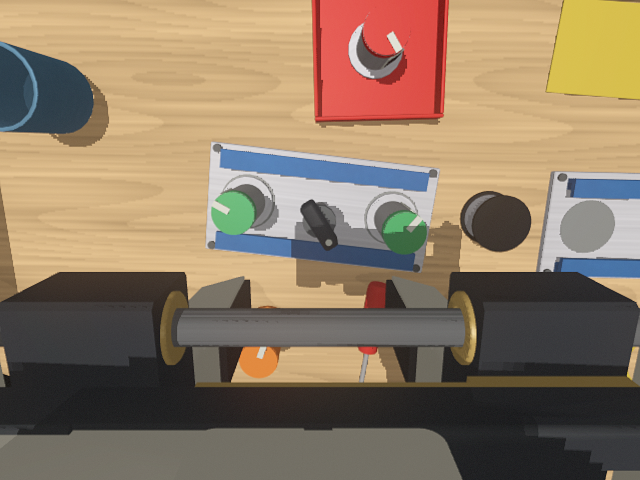

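Emit:
drive_tool --increments '[{"grip":-0.1,"tx":-0.043,"ty":-0.1,"tz":-0.05,"turn":0},{"grip":-0.1,"tx":-0.043,"ty":-0.19,"tz":-0.1,"turn":0},{"grip":-0.1,"tx":-0.043,"ty":-0.19,"tz":-0.2,"turn":0},{"grip":-0.1,"tx":-0.043,"ty":-0.19,"tz":-0.3,"turn":0},{"grip":-0.1,"tx":-0.043,"ty":-0.19,"tz":-0.4,"turn":0},{"grip":-0.1,"tx":-0.043,"ty":-0.19,"tz":-0.46,"turn":0},{"grip":-0.1,"tx":-0.043,"ty":-0.19,"tz":-0.52,"turn":0},{"grip":-0.1,"tx":-0.043,"ty":-0.19,"tz":-0.58,"turn":0},{"grip":-0.1,"tx":-0.043,"ty":-0.19,"tz":-0.629,"turn":0},{"grip":-0.1,"tx":-0.043,"ty":-0.19,"tz":-0.629,"turn":0},{"grip":0.1,"tx":-0.043,"ty":-0.19,"tz":-0.629,"turn":0},{"grip":0.2,"tx":-0.043,"ty":-0.19,"tz":-0.629,"turn":0},{"grip":1,"tx":-0.043,"ty":-0.19,"tz":-0.629,"turn":0},{"grip":1,"tx":-0.043,"ty":-0.19,"tz":-0.629,"turn":0},{"grip":1,"tx":-0.043,"ty":-0.19,"tz":-0.629,"turn":0}]'

```text
clock: 26.0
position: [0.4417, 0.1144, 0.0516]
ee_rot: [-3.132, -0.024, -0.014]
force: [-0.3, 0.4, 2.2]
width: 0.427
```

Emit:
drive_tool --increments '[{"grip":1,"tx":0,"ty":0,"tz":0.03,"turn":0},{"grip":1,"tx":0,"ty":0,"tz":0.06,"turn":0},{"grip":1,"tx":0,"ty":0,"tz":0.1,"turn":0},{"grip":1,"tx":0,"ty":0,"tz":0.14,"turn":0},{"grip":1,"tx":0,"ty":0,"tz":0.18,"turn":0},{"grip":1,"tx":0,"ty":0,"tz":0.18,"turn":0}]'

```text
clock: 26.6
position: [0.4429, 0.1148, 0.1254]
ee_rot: [-3.13, -0.025, -0.019]
force: [-0.4, 0.5, -2.0]
width: 0.428
```

```bash
python3 st.py
```

```text
26.6 [0.4429 0.1148 0.1254] yaw -3.126 F [-0.3669  0.467  -1.9624] T [-0.0144  0.1884 -0.0184] w 0.0394 j7 -1.34 az -1.00
```

Emit:
drive_tool --increments '[{"grip":1,"tx":0.04,"ty":-0.08,"tz":0,"turn":0.06},{"grip":1,"tx":0.08,"ty":-0.16,"tz":0,"turn":0.12},{"grip":1,"tx":0.12,"ty":-0.24,"tz":0,"turn":0.18},{"grip":1,"tx":0.16,"ty":-0.32,"tz":0,"turn":0.24},{"grip":1,"tx":0.2,"ty":-0.4,"tz":0,"turn":0.3},{"grip":1,"tx":0.25,"ty":-0.48,"tz":0,"turn":0.36},{"grip":1,"tx":0.29,"ty":-0.56,"tz":0,"turn":0.42},{"grip":1,"tx":0.33,"ty":-0.64,"tz":0,"turn":0.48},{"grip":1,"tx":0.37,"ty":-0.72,"tz":0,"turn":0.54},{"grip":1,"tx":0.403,"ty":-0.78,"tz":0,"turn":0.584},{"grip":1,"tx":0.403,"ty":-0.78,"tz":0,"turn":0.584},{"grip":1,"tx":0.403,"ty":-0.78,"tz":-0.05,"turn":0.584},{"grip":1,"tx":0.403,"ty":-0.78,"tz":-0.1,"turn":0.584},{"grip":1,"tx":0.403,"ty":-0.78,"tz":-0.14,"turn":0.584},{"grip":1,"tx":0.403,"ty":-0.78,"tz":-0.17,"turn":0.584},{"grip":1,"tx":0.403,"ty":-0.78,"tz":-0.19,"turn":0.584},{"grip":1,"tx":0.403,"ty":-0.78,"tz":-0.203,"turn":0.584},{"grip":1,"tx":0.403,"ty":-0.78,"tz":-0.203,"turn":0.584}]'

```text
clock: 28.4
position: [0.6043, -0.1972, 0.0443]
ee_rot: [-2.975, -0.965, -0.013]
force: [-0.6, -0.6, -1.5]
width: 0.431
```

```bash
python3 st.py
```

```text
28.4 [ 0.6043 -0.1972  0.0443] yaw -2.514 F [-0.6238 -0.6046 -1.4958] T [-0.0961  0.148  -0.0509] w 0.0396 j7 -0.21 az -1.00
```

Emit:
drive_tool --increments '[{"grip":1,"tx":0,"ty":0,"tz":-0.003,"turn":0},{"grip":1,"tx":0,"ty":0,"tz":-0.003,"turn":0},{"grip":0,"tx":0,"ty":0,"tz":-0.003,"turn":0},{"grip":-0.2,"tx":0,"ty":0,"tz":-0.003,"turn":0},{"grip":-0.2,"tx":0,"ty":0,"tz":-0.003,"turn":0},{"grip":-0.2,"tx":0,"ty":0,"tz":0.1,"turn":0},{"grip":-0.2,"tx":0,"ty":0,"tz":0.2,"turn":0},{"grip":-0.2,"tx":0,"ty":0,"tz":0.3,"turn":0},{"grip":-0.2,"tx":-0.36,"ty":1,"tz":0.64,"turn":0.49},{"grip":-0.2,"tx":-0.36,"ty":1,"tz":0.64,"turn":0.49},{"grip":-0.2,"tx":-0.36,"ty":1,"tz":0.64,"turn":0.49},{"grip":-0.2,"tx":-0.36,"ty":1,"tz":0.64,"turn":0.49},{"grip":-0.2,"tx":-0.36,"ty":1,"tz":0.64,"turn":0.49},{"grip":-0.2,"tx":-0.36,"ty":1,"tz":0.64,"turn":0.49},{"grip":-0.2,"tx":-0.36,"ty":1,"tz":0.64,"turn":0.49},{"grip":-0.2,"tx":-0.36,"ty":1,"tz":0.64,"turn":0.49},{"grip":-0.2,"tx":-0.36,"ty":1,"tz":0.64,"turn":0.49},{"grip":-0.2,"tx":-0.36,"ty":1,"tz":0.64,"turn":0.49},{"grip":-0.2,"tx":-0.36,"ty":1,"tz":0.64,"turn":0.49},{"grip":-0.2,"tx":-0.36,"ty":1,"tz":0.64,"turn":0.49}]'

```text
clock: 30.4
position: [0.4606, 0.2014, 0.3001]
ee_rot: [-2.633, -1.686, -0.007]
force: [0.6, -0.2, 0.4]
width: 0.598
```

```bash
python3 st.py; python3 look.py w8
python3 - <<'E'
from h import *
for n in("scene","side"):
    img=get_image(n); cv2.imwrite(f"pics/{n}8.png",img[:,:,::-1]); C=cam(n)
    for col in("green","red"):
        for c in blobs(img.copy(),col,50)[:6]: print(n,col,plane(C,ctr(c),.08)[0].round(3),cv2.contourArea(c))
E
```

```text
30.4 [0.4606 0.2014 0.3001] yaw -2.003 F [ 0.5963 -0.2234  0.4102] T [-0.1128  0.0773 -0.0129] w 0.0550 j7 -0.80 az -1.00
green
  (0.4572, 0.2713, 19.8, 'axis 1.118 off 1.018', 129)
red
  (0.37601055908203124, 0.1486570587158203, 12.736019134521484, None, 0)
scene green [0.452 0.268 0.08 ] 127.0
scene green [ 0.576 -0.19   0.08 ] 91.5
scene green [ 0.597 -0.286  0.08 ] 86.0
scene red [0.664 0.168 0.08 ] 2476.0
scene red [0.394 0.158 0.08 ] 149.0
side green [ 0.479 -0.436  0.08 ] 244.5
side green [ 0.592 -0.295  0.08 ] 167.0
side green [ 0.569 -0.2    0.08 ] 131.0
side green [0.458 0.277 0.08 ] 66.0
side red [0.559 0.053 0.08 ] 415.5
```

Emit:
drive_tool --increments '[{"grip":-0.1,"tx":-0.009,"ty":0.1,"tz":-0.05,"turn":0},{"grip":-0.1,"tx":-0.009,"ty":0.175,"tz":-0.1,"turn":0},{"grip":-0.1,"tx":-0.009,"ty":0.175,"tz":-0.2,"turn":0},{"grip":-0.1,"tx":-0.009,"ty":0.175,"tz":-0.3,"turn":0},{"grip":-0.1,"tx":-0.009,"ty":0.175,"tz":-0.4,"turn":0},{"grip":-0.1,"tx":-0.009,"ty":0.175,"tz":-0.46,"turn":0},{"grip":-0.1,"tx":-0.009,"ty":0.175,"tz":-0.52,"turn":0},{"grip":-0.1,"tx":-0.009,"ty":0.175,"tz":-0.58,"turn":0},{"grip":-0.1,"tx":-0.009,"ty":0.175,"tz":-0.62,"turn":0},{"grip":-0.1,"tx":-0.009,"ty":0.175,"tz":-0.62,"turn":0},{"grip":0.1,"tx":-0.009,"ty":0.175,"tz":-0.62,"turn":0},{"grip":0.2,"tx":-0.009,"ty":0.175,"tz":-0.62,"turn":0},{"grip":1,"tx":-0.009,"ty":0.175,"tz":-0.62,"turn":0},{"grip":1,"tx":-0.009,"ty":0.175,"tz":-0.62,"turn":0},{"grip":1,"tx":-0.009,"ty":0.175,"tz":-0.62,"turn":0}]'

```text
clock: 32.05
position: [0.4577, 0.2716, 0.0529]
ee_rot: [-2.634, -1.684, -0.009]
force: [-1.3, -0.7, 7.0]
width: 0.427
```

Emit:
drive_tool --increments '[{"grip":1,"tx":0,"ty":0,"tz":0.03,"turn":0},{"grip":1,"tx":0,"ty":0,"tz":0.06,"turn":0},{"grip":1,"tx":0,"ty":0,"tz":0.1,"turn":0},{"grip":1,"tx":0,"ty":0,"tz":0.14,"turn":0},{"grip":1,"tx":0,"ty":0,"tz":0.18,"turn":0},{"grip":1,"tx":0,"ty":0,"tz":0.18,"turn":0}]'

```text
clock: 32.65
position: [0.459, 0.2723, 0.1275]
ee_rot: [-2.633, -1.684, -0.016]
force: [0.1, 0.6, -1.3]
width: 0.426
```

```bash
python3 st.py
```

```text
32.65 [0.459  0.2723 0.1275] yaw -2.004 F [ 0.1108  0.6043 -1.3026] T [-0.083   0.0273 -0.0174] w 0.0392 j7 -0.77 az -1.00
```

Emit:
drive_tool --increments '[{"grip":1,"tx":0.08,"ty":0,"tz":0.03,"turn":-0.08},{"grip":1,"tx":0.178,"ty":0,"tz":0.03,"turn":-0.16},{"grip":1,"tx":0.178,"ty":-0.08,"tz":0.03,"turn":-0.24},{"grip":1,"tx":0.178,"ty":-0.16,"tz":0.03,"turn":-0.32},{"grip":1,"tx":0.178,"ty":-0.24,"tz":0.03,"turn":-0.4},{"grip":1,"tx":0.178,"ty":-0.32,"tz":0.03,"turn":-0.48},{"grip":1,"tx":0.178,"ty":-0.4,"tz":0.03,"turn":-0.56},{"grip":1,"tx":0.178,"ty":-0.48,"tz":0.03,"turn":-0.64},{"grip":1,"tx":0.178,"ty":-0.56,"tz":0.03,"turn":-0.72},{"grip":1,"tx":0.178,"ty":-0.64,"tz":0.03,"turn":-0.8},{"grip":1,"tx":0.22,"ty":-0.72,"tz":0,"turn":-0.88},{"grip":1,"tx":0.27,"ty":-0.8,"tz":0,"turn":-0.96},{"grip":1,"tx":0.33,"ty":-0.88,"tz":0,"turn":-1},{"grip":1,"tx":0.378,"ty":-0.938,"tz":0,"turn":-1},{"grip":1,"tx":0.378,"ty":-0.938,"tz":0,"turn":-1}]'

```text
clock: 34.15
position: [0.6114, -0.1082, 0.1278]
ee_rot: [-3.133, -0.133, -0.029]
force: [-1.0, -0.8, -2.2]
width: 0.428
```

```bash
python3 st.py
```

```text
34.15 [ 0.6114 -0.1082  0.1278] yaw -3.057 F [-0.9672 -0.8295 -2.22  ] T [-0.0868  0.189   0.0424] w 0.0394 j7 -0.92 az -1.00
```

Emit:
drive_tool --increments '[{"grip":1,"tx":-0.003,"ty":0.012,"tz":-0.05,"turn":-0.07},{"grip":1,"tx":-0.003,"ty":0.012,"tz":-0.1,"turn":-0.07},{"grip":1,"tx":-0.003,"ty":0.012,"tz":-0.14,"turn":-0.07},{"grip":1,"tx":-0.003,"ty":0.012,"tz":-0.17,"turn":-0.07},{"grip":1,"tx":-0.003,"ty":0.012,"tz":-0.19,"turn":-0.07},{"grip":1,"tx":-0.003,"ty":0.012,"tz":-0.204,"turn":-0.07},{"grip":1,"tx":-0.003,"ty":0.012,"tz":-0.207,"turn":-0.07},{"grip":1,"tx":-0.003,"ty":0.012,"tz":-0.208,"turn":-0.07},{"grip":0,"tx":-0.003,"ty":0.012,"tz":-0.208,"turn":-0.07},{"grip":-0.2,"tx":-0.003,"ty":0.012,"tz":-0.208,"turn":-0.07},{"grip":-0.2,"tx":-0.003,"ty":0.012,"tz":-0.208,"turn":-0.07},{"grip":-0.2,"tx":-0.003,"ty":0.012,"tz":-0.1,"turn":-0.07},{"grip":-0.2,"tx":-0.003,"ty":0.012,"tz":0,"turn":-0.07},{"grip":-0.2,"tx":-0.25,"ty":-0.25,"tz":0.44,"turn":-0.07},{"grip":-0.2,"tx":-0.25,"ty":-0.25,"tz":0.44,"turn":-0.07},{"grip":-0.2,"tx":-0.25,"ty":-0.25,"tz":0.44,"turn":-0.07},{"grip":-0.2,"tx":-0.25,"ty":-0.25,"tz":0.44,"turn":-0.07},{"grip":-0.2,"tx":-0.25,"ty":-0.25,"tz":0.44,"turn":-0.07},{"grip":-0.2,"tx":-0.25,"ty":-0.25,"tz":0.44,"turn":-0.07}]'

```text
clock: 36.05
position: [0.5106, -0.2121, 0.3076]
ee_rot: [-3.138, -0.01, -0.039]
force: [-0.1, -0.5, -0.6]
width: 0.6
```

```bash
python3 st.py; python3 look.py w9 .082
```

```text
36.05 [ 0.5106 -0.2121  0.3076] yaw -3.135 F [-0.1345 -0.4782 -0.5867] T [-0.0691  0.1891 -0.0311] w 0.0552 j7 -0.95 az -1.00
green
  (0.5071842346191406, -0.3842464599609375, 26.612810134887695, None, 0)
  (0.5742, -0.1943, 19.3, 'axis 0.057 off -0.108', 119)
  (0.5972, -0.2891, 20.4, 'axis -0.010 off -0.301', 130)
  (0.6093, -0.1034, 21.0, 'axis -0.035 off 0.032', 130)
red
  (0.6558529052734375, -0.2001996154785156, 116.0838851928711, None, 0)
```

View pics/w9.png

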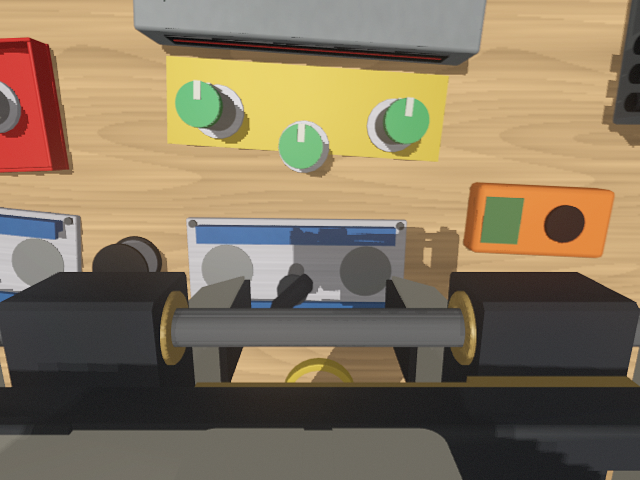

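Emit:
drive_tool --increments '[{"grip":-0.1,"tx":0.159,"ty":0.043,"tz":-0.1,"turn":0},{"grip":-0.1,"tx":0.159,"ty":0.043,"tz":-0.2,"turn":0},{"grip":-0.1,"tx":0.159,"ty":0.043,"tz":-0.3,"turn":0},{"grip":-0.1,"tx":0.159,"ty":0.043,"tz":-0.4,"turn":0},{"grip":-0.1,"tx":0.159,"ty":0.043,"tz":-0.48,"turn":0},{"grip":-0.1,"tx":0.159,"ty":0.043,"tz":-0.54,"turn":0},{"grip":-0.1,"tx":0.159,"ty":0.043,"tz":-0.6,"turn":0},{"grip":-0.1,"tx":0.159,"ty":0.043,"tz":-0.656,"turn":0},{"grip":-0.1,"tx":0.159,"ty":0.043,"tz":-0.656,"turn":0},{"grip":0.1,"tx":0.159,"ty":0.043,"tz":-0.656,"turn":0},{"grip":0.2,"tx":0.159,"ty":0.043,"tz":-0.656,"turn":0},{"grip":1,"tx":0.159,"ty":0.043,"tz":-0.656,"turn":0},{"grip":1,"tx":0.159,"ty":0.043,"tz":-0.656,"turn":0},{"grip":1,"tx":0.159,"ty":0.043,"tz":-0.656,"turn":0}]'

```text
clock: 37.5
position: [0.5753, -0.1922, 0.0437]
ee_rot: [-3.136, -0.015, -0.037]
force: [-1.2, 1.2, 1.8]
width: 0.428
```

Emit:
drive_tool --increments '[{"grip":1,"tx":0,"ty":0,"tz":0.03,"turn":0},{"grip":1,"tx":0,"ty":0,"tz":0.05,"turn":0},{"grip":1,"tx":0.04,"ty":-0.005,"tz":0.05,"turn":-0.05},{"grip":1,"tx":0.077,"ty":-0.007,"tz":0.05,"turn":-0.095},{"grip":1,"tx":0.077,"ty":-0.007,"tz":0.05,"turn":-0.095},{"grip":1,"tx":0.077,"ty":-0.007,"tz":0.03,"turn":-0.095},{"grip":1,"tx":0.077,"ty":-0.007,"tz":0.01,"turn":-0.095},{"grip":1,"tx":0.077,"ty":-0.007,"tz":0.003,"turn":-0.095},{"grip":1,"tx":0.077,"ty":-0.007,"tz":0.003,"turn":-0.095}]'

```text
clock: 38.4
position: [0.6052, -0.195, 0.0443]
ee_rot: [-3.134, 0.142, -0.035]
force: [-0.4, 0.1, -0.9]
width: 0.429
```

```bash
python3 st.py
```

```text
38.4 [ 0.6052 -0.195   0.0443] yaw 3.051 F [-0.39    0.0677 -0.8858] T [-0.0713  0.2026  0.0313] w 0.0395 j7 -0.85 az -1.00
```

Emit:
drive_tool --increments '[{"grip":1,"tx":0,"ty":0,"tz":-0.003,"turn":0},{"grip":0,"tx":0,"ty":0,"tz":-0.003,"turn":0},{"grip":-0.2,"tx":0,"ty":0,"tz":-0.003,"turn":0},{"grip":-0.2,"tx":0,"ty":0,"tz":-0.003,"turn":0},{"grip":-0.2,"tx":0,"ty":0,"tz":0.1,"turn":0},{"grip":-0.2,"tx":0,"ty":0,"tz":0.2,"turn":0},{"grip":-0.2,"tx":-0.237,"ty":-0.04,"tz":0.66,"turn":0.09},{"grip":-0.2,"tx":-0.237,"ty":-0.04,"tz":0.66,"turn":0.09},{"grip":-0.2,"tx":-0.237,"ty":-0.04,"tz":0.66,"turn":0.09},{"grip":-0.2,"tx":-0.237,"ty":-0.04,"tz":0.66,"turn":0.09},{"grip":-0.2,"tx":-0.237,"ty":-0.04,"tz":0.66,"turn":0.09},{"grip":-0.2,"tx":-0.237,"ty":-0.04,"tz":0.66,"turn":0.09}]'

```text
clock: 39.6
position: [0.5105, -0.2116, 0.31]
ee_rot: [-3.135, -0.005, -0.041]
force: [0.2, 0.2, 0.2]
width: 0.598
```

```bash
python3 st.py; python3 look.py w10 .082
```

```text
39.6 [ 0.5105 -0.2116  0.31  ] yaw -3.138 F [0.227  0.2018 0.1952] T [-0.0076  0.1614  0.045 ] w 0.0551 j7 -0.95 az -1.00
green
  (0.5072614135742187, -0.3851393432617187, 26.71564483642578, None, 0)
  (0.5969, -0.2895, 20.4, 'axis -0.109 off -0.289', 125)
  (0.6042, -0.1942, 19.8, 'axis -0.132 off -0.166', 122)
  (0.6099, -0.104, 20.8, 'axis -0.082 off 0.056', 128)
red
  (0.6558056640625, -0.20120986938476562, 116.0087890625, None, 0)
```

Emit:
drive_tool --increments '[{"grip":-0.2,"tx":-0.15,"ty":0.05,"tz":-0.1,"turn":0.13},{"grip":-0.2,"tx":-0.18,"ty":0.06,"tz":-0.1,"turn":0.26},{"grip":-0.2,"tx":-0.18,"ty":0.06,"tz":-0.1,"turn":0.39},{"grip":-0.2,"tx":-0.18,"ty":0.06,"tz":-0.1,"turn":0.52},{"grip":-0.2,"tx":-0.18,"ty":0.06,"tz":-0.1,"turn":0.65},{"grip":-0.2,"tx":-0.18,"ty":0.06,"tz":-0.1,"turn":0.78},{"grip":-0.2,"tx":-0.18,"ty":0.06,"tz":-0.1,"turn":0.9},{"grip":-0.2,"tx":-0.18,"ty":0.06,"tz":-0.1,"turn":1},{"grip":-0.2,"tx":-0.18,"ty":0.06,"tz":-0.1,"turn":1}]'

```text
clock: 40.55
position: [0.4384, -0.1858, 0.2667]
ee_rot: [-2.699, -1.571, -0.023]
force: [0.0, 0.2, 0.1]
width: 0.599
```

Emit:
drive_tool --increments '[{"grip":-0.2,"tx":0,"ty":0,"tz":0,"turn":0.13},{"grip":-0.2,"tx":0,"ty":0,"tz":0,"turn":0.26},{"grip":-0.2,"tx":0,"ty":0,"tz":0,"turn":0.39},{"grip":-0.2,"tx":0,"ty":0,"tz":0,"turn":0.52},{"grip":-0.2,"tx":0,"ty":0,"tz":0,"turn":0.65},{"grip":-0.2,"tx":0,"ty":0,"tz":0,"turn":0.78},{"grip":-0.2,"tx":0,"ty":0,"tz":0,"turn":0.9},{"grip":-0.2,"tx":0,"ty":0,"tz":0,"turn":1},{"grip":-0.2,"tx":0,"ty":0,"tz":0,"turn":1}]'

```text
clock: 41.45
position: [0.4383, -0.1853, 0.2656]
ee_rot: [-1.55, -2.704, -0.004]
force: [0.2, 0.1, -0.6]
width: 0.602
```

```bash
python3 st.py
```

```text
41.45 [ 0.4383 -0.1853  0.2656] yaw -1.041 F [ 0.1902  0.116  -0.6056] T [-0.1115 -0.0302 -0.0042] w 0.0554 j7 0.97 az -1.00
```

Emit:
drive_tool --newtons 30 --increments '[{"grip":-0.2,"tx":-0.007,"ty":-0.003,"tz":-0.1,"turn":0.12},{"grip":-0.2,"tx":-0.007,"ty":-0.003,"tz":-0.2,"turn":0.206},{"grip":-0.2,"tx":-0.007,"ty":-0.003,"tz":-0.3,"turn":0.206},{"grip":-0.2,"tx":-0.007,"ty":-0.003,"tz":-0.4,"turn":0.206},{"grip":-0.2,"tx":-0.007,"ty":-0.003,"tz":-0.45,"turn":0.206},{"grip":-0.2,"tx":-0.007,"ty":-0.003,"tz":-0.45,"turn":0.206},{"grip":-0.2,"tx":-0.007,"ty":-0.003,"tz":-0.45,"turn":0.206},{"grip":0.3,"tx":-0.007,"ty":-0.003,"tz":-0.45,"turn":0.206},{"grip":1,"tx":-0.007,"ty":-0.003,"tz":-0.45,"turn":0.206},{"grip":1,"tx":-0.007,"ty":-0.003,"tz":-0.45,"turn":0.206},{"grip":1,"tx":-0.007,"ty":-0.003,"tz":-0.45,"turn":0.206},{"grip":1,"tx":-0.007,"ty":-0.003,"tz":-0.45,"turn":0.206},{"grip":1,"tx":-0.007,"ty":-0.003,"tz":-0.45,"turn":0.206}]'

```text
clock: 42.75
position: [0.4348, -0.1873, 0.0859]
ee_rot: [-1.25, -2.854, 0.002]
force: [-0.7, 1.6, 4.5]
width: 0.149
```

```bash
python3 st.py
```

```text
42.75 [ 0.4348 -0.1873  0.0859] yaw -0.826 F [-0.7195  1.6164  4.5111] T [ 0.639  -0.1202  0.0608] w 0.0137 j7 1.36 az -1.00
```

Emit:
drive_tool --increments '[{"grip":1,"tx":0,"ty":0,"tz":0,"turn":-0.12},{"grip":1,"tx":0,"ty":0,"tz":0,"turn":-0.24},{"grip":1,"tx":0,"ty":0,"tz":0,"turn":-0.36},{"grip":1,"tx":0,"ty":0,"tz":0,"turn":-0.48},{"grip":1,"tx":0,"ty":0,"tz":0,"turn":-0.6},{"grip":1,"tx":0,"ty":0,"tz":0,"turn":-0.72},{"grip":1,"tx":0,"ty":0,"tz":0,"turn":-0.84},{"grip":1,"tx":0,"ty":0,"tz":0,"turn":-0.92},{"grip":1,"tx":0,"ty":0,"tz":0,"turn":-1}]'

```text
clock: 43.65
position: [0.4344, -0.1873, 0.0859]
ee_rot: [-2.515, -1.843, -0.018]
force: [-2.5, -0.3, 2.3]
width: 0.152
```

Emit:
drive_tool --increments '[{"grip":1,"tx":0,"ty":0,"tz":0,"turn":-0.12},{"grip":1,"tx":0,"ty":0,"tz":0,"turn":-0.24},{"grip":1,"tx":0,"ty":0,"tz":0,"turn":-0.36},{"grip":1,"tx":0,"ty":0,"tz":0,"turn":-0.48},{"grip":1,"tx":0,"ty":0,"tz":0,"turn":-0.6},{"grip":1,"tx":0,"ty":0,"tz":0,"turn":-0.72},{"grip":1,"tx":0,"ty":0,"tz":0,"turn":-0.84},{"grip":1,"tx":0,"ty":0,"tz":0,"turn":-0.92},{"grip":1,"tx":0,"ty":0,"tz":0,"turn":-1},{"grip":1,"tx":0,"ty":0,"tz":0,"turn":-1}]'

```text
clock: 44.65
position: [0.4341, -0.1871, 0.0859]
ee_rot: [-3.108, -0.336, -0.033]
force: [-2.4, 1.1, 4.6]
width: 0.151
```

```bash
python3 st.py
```

```text
44.65 [ 0.4341 -0.1871  0.0859] yaw -2.926 F [-2.4317  1.141   4.6219] T [ 0.0966  0.5185 -0.0336] w 0.0139 j7 -0.23 az -1.00
```

Start was at -3.136; go to about -3.20 and feel for the stop.

Emit:
drive_tool --increments '[{"grip":1,"tx":0,"ty":0,"tz":0,"turn":-0.08},{"grip":1,"tx":0,"ty":0,"tz":0,"turn":-0.16},{"grip":1,"tx":0,"ty":0,"tz":0,"turn":-0.22},{"grip":1,"tx":0,"ty":0,"tz":0,"turn":-0.25},{"grip":1,"tx":0,"ty":0,"tz":0,"turn":-0.25}]'

```text
clock: 45.15
position: [0.4341, -0.187, 0.0859]
ee_rot: [-3.129, 0.07, -0.035]
force: [-1.2, 1.5, 3.4]
width: 0.154
```

```bash
python3 st.py
```

```text
45.15 [ 0.4341 -0.187   0.0859] yaw 3.097 F [-1.2448  1.4586  3.4038] T [-0.0019  0.4664  0.6038] w 0.0142 j7 -0.43 az -1.00
```

Emit:
drive_tool --increments '[{"grip":-0.2,"tx":0,"ty":0,"tz":0,"turn":0},{"grip":-0.2,"tx":0,"ty":0,"tz":0,"turn":0},{"grip":-0.2,"tx":0,"ty":0,"tz":0.1,"turn":0},{"grip":-0.2,"tx":0,"ty":0,"tz":0.2,"turn":0},{"grip":-0.2,"tx":0.037,"ty":0.1,"tz":0.45,"turn":0.1},{"grip":-0.2,"tx":0.037,"ty":0.946,"tz":0.45,"turn":0.59},{"grip":-0.2,"tx":0.037,"ty":0.946,"tz":0.45,"turn":0.59},{"grip":-0.2,"tx":0.037,"ty":0.946,"tz":0.45,"turn":0.59},{"grip":-0.2,"tx":0.037,"ty":0.946,"tz":0.45,"turn":0.59},{"grip":-0.2,"tx":0.037,"ty":0.946,"tz":0.45,"turn":0.59},{"grip":-0.2,"tx":0.037,"ty":0.946,"tz":0.45,"turn":0.59},{"grip":-0.2,"tx":0.037,"ty":0.946,"tz":0.45,"turn":0.59},{"grip":-0.2,"tx":0.037,"ty":0.946,"tz":0.45,"turn":0.59},{"grip":-0.2,"tx":0.037,"ty":0.946,"tz":0.45,"turn":0.59},{"grip":-0.2,"tx":0.037,"ty":0.946,"tz":0.45,"turn":0.59},{"grip":-0.2,"tx":0.037,"ty":0.946,"tz":0.45,"turn":0.59}]'

```text
clock: 46.75
position: [0.4489, 0.1894, 0.2658]
ee_rot: [-2.997, -0.878, -0.027]
force: [0.4, -0.1, -0.5]
width: 0.597
```

```bash
python3 st.py
```

```text
46.75 [0.4489 0.1894 0.2658] yaw -2.571 F [ 0.3562 -0.1051 -0.5307] T [-0.0736  0.1474  0.0042] w 0.0549 j7 -1.10 az -1.00
```

Emit:
drive_tool --increments '[{"grip":-0.2,"tx":0,"ty":0.006,"tz":-0.1,"turn":0},{"grip":-0.2,"tx":0,"ty":0.006,"tz":-0.2,"turn":0},{"grip":-0.2,"tx":0,"ty":0.006,"tz":-0.3,"turn":0},{"grip":-0.2,"tx":0,"ty":0.006,"tz":-0.4,"turn":0},{"grip":-0.2,"tx":0,"ty":0.006,"tz":-0.45,"turn":0},{"grip":-0.2,"tx":0,"ty":0.006,"tz":-0.45,"turn":0},{"grip":-0.2,"tx":0,"ty":0.006,"tz":-0.45,"turn":0},{"grip":0.3,"tx":0,"ty":0.006,"tz":-0.45,"turn":0},{"grip":1,"tx":0,"ty":0.006,"tz":-0.45,"turn":0},{"grip":1,"tx":0,"ty":0.006,"tz":-0.45,"turn":0},{"grip":1,"tx":0,"ty":0.006,"tz":-0.45,"turn":0},{"grip":1,"tx":0,"ty":0.006,"tz":-0.45,"turn":0},{"grip":1,"tx":0,"ty":0.006,"tz":-0.45,"turn":0}]'

```text
clock: 48.05
position: [0.4491, 0.1916, 0.0859]
ee_rot: [-2.997, -0.878, -0.028]
force: [-1.3, 0.8, 1.5]
width: 0.149
```

```bash
python3 st.py
```

```text
48.05 [0.4491 0.1916 0.0859] yaw -2.571 F [-1.2902  0.754   1.5312] T [0.201  0.2952 0.058 ] w 0.0137 j7 -0.82 az -1.00
```

Emit:
drive_tool --increments '[{"grip":1,"tx":0,"ty":0,"tz":0,"turn":0.12},{"grip":1,"tx":0,"ty":0,"tz":0,"turn":0.24},{"grip":1,"tx":0,"ty":0,"tz":0,"turn":0.36},{"grip":1,"tx":0,"ty":0,"tz":0,"turn":0.48},{"grip":1,"tx":0,"ty":0,"tz":0,"turn":0.6},{"grip":1,"tx":0,"ty":0,"tz":0,"turn":0.72},{"grip":1,"tx":0,"ty":0,"tz":0,"turn":0.84},{"grip":1,"tx":0,"ty":0,"tz":0,"turn":0.92},{"grip":1,"tx":0,"ty":0,"tz":0,"turn":1}]'

```text
clock: 48.95
position: [0.4489, 0.1918, 0.0859]
ee_rot: [-2.148, -2.258, -0.009]
force: [-2.2, 0.9, 1.1]
width: 0.155
```

Emit:
drive_tool --increments '[{"grip":1,"tx":0,"ty":0,"tz":0,"turn":0.12},{"grip":1,"tx":0,"ty":0,"tz":0,"turn":0.24},{"grip":1,"tx":0,"ty":0,"tz":0,"turn":0.36},{"grip":1,"tx":0,"ty":0,"tz":0,"turn":0.48},{"grip":1,"tx":0,"ty":0,"tz":0,"turn":0.6},{"grip":1,"tx":0,"ty":0,"tz":0,"turn":0.72},{"grip":1,"tx":0,"ty":0,"tz":0,"turn":0.84},{"grip":1,"tx":0,"ty":0,"tz":0,"turn":0.92},{"grip":1,"tx":0,"ty":0,"tz":0,"turn":1},{"grip":1,"tx":0,"ty":0,"tz":0,"turn":1}]'

```text
clock: 49.95
position: [0.4486, 0.1916, 0.0859]
ee_rot: [-0.729, -3.03, 0.012]
force: [-1.8, -0.2, 1.3]
width: 0.148
```

```bash
python3 st.py
```

```text
49.95 [0.4486 0.1916 0.0859] yaw -0.472 F [-1.7969 -0.1727  1.3006] T [0.0187 0.2026 0.0758] w 0.0136 j7 0.82 az -1.00
```

Emit:
drive_tool --increments '[{"grip":1,"tx":0,"ty":0,"tz":0,"turn":0.1},{"grip":1,"tx":0,"ty":0,"tz":0,"turn":0.2},{"grip":1,"tx":0,"ty":0,"tz":0,"turn":0.3},{"grip":1,"tx":0,"ty":0,"tz":0,"turn":0.365},{"grip":1,"tx":0,"ty":0,"tz":0,"turn":0.365}]'

```text
clock: 50.45
position: [0.4486, 0.1915, 0.0859]
ee_rot: [-0.143, -3.115, 0.019]
force: [-1.4, -0.0, 1.9]
width: 0.146
```

```bash
python3 st.py
```

```text
50.45 [0.4486 0.1915 0.0859] yaw -0.092 F [-1.398  -0.0347  1.8796] T [ 0.1587  0.1278 -0.1983] w 0.0135 j7 1.12 az -1.00
```

Emit:
drive_tool --increments '[{"grip":-0.2,"tx":0,"ty":0,"tz":0,"turn":0},{"grip":-0.2,"tx":0,"ty":0,"tz":0,"turn":0},{"grip":-0.2,"tx":0,"ty":0,"tz":0.1,"turn":0},{"grip":-0.2,"tx":0,"ty":0,"tz":0.2,"turn":0},{"grip":-0.2,"tx":0.1,"ty":-0.45,"tz":0.8,"turn":0},{"grip":-0.2,"tx":0.1,"ty":-0.45,"tz":0.8,"turn":0},{"grip":-0.2,"tx":0.1,"ty":-0.45,"tz":0.8,"turn":0},{"grip":-0.2,"tx":0.1,"ty":-0.45,"tz":0.8,"turn":0},{"grip":-0.2,"tx":0.1,"ty":-0.45,"tz":0.8,"turn":0},{"grip":-0.2,"tx":0.1,"ty":-0.45,"tz":0.8,"turn":0},{"grip":-0.2,"tx":0.1,"ty":-0.45,"tz":0.8,"turn":0},{"grip":-0.2,"tx":0.1,"ty":-0.45,"tz":0.8,"turn":0},{"grip":-0.2,"tx":0.1,"ty":-0.45,"tz":0.8,"turn":0},{"grip":-0.2,"tx":0.1,"ty":-0.45,"tz":0.8,"turn":0}]'

```text
clock: 51.85
position: [0.4879, 0.0127, 0.4045]
ee_rot: [-0.141, -3.112, 0.019]
force: [0.4, -0.6, 0.0]
width: 0.599
```

```bash
python3 st.py; python3 look.py w11 .082
python3 - <<'E'
from h import *
a=get_image("scene")[:,:,::-1][150:350,120:460]; b=cv2.imread("pics/w11.png")
h=cv2.resize(a,(680,400)); im=np.vstack([cv2.resize(b,(680,510))[:400]])
cv2.imwrite("pics/f11.png",h)
for n in("scene","side"):
    img=get_image(n); C=cam(n)
    for c in blobs(img.copy(),"green",50)[:6]: print(n,plane(C,ctr(c),.08)[0].round(3))
E
```

```text
51.85 [0.4879 0.0127 0.4045] yaw -0.090 F [ 0.4173 -0.6402  0.0335] T [ 0.0522 -0.0434 -0.0015] w 0.0551 j7 1.40 az -1.00
green
  (0.49263836669921873, -0.3662635498046875, 25.720766067504883, None, 0)
red
  (0.5754, 0.1218, 72.2, 'axis 0.218 off 0.003', 1424)
  (0.33465802001953127, 0.1131280517578125, 38.40055465698242, None, 0)
scene [ 0.611 -0.098  0.08 ]
scene [ 0.606 -0.189  0.08 ]
scene [ 0.597 -0.286  0.08 ]
side [ 0.478 -0.437  0.08 ]
side [ 0.593 -0.295  0.08 ]
side [ 0.6   -0.198  0.08 ]
side [ 0.605 -0.108  0.08 ]
```

View pics/w11.png

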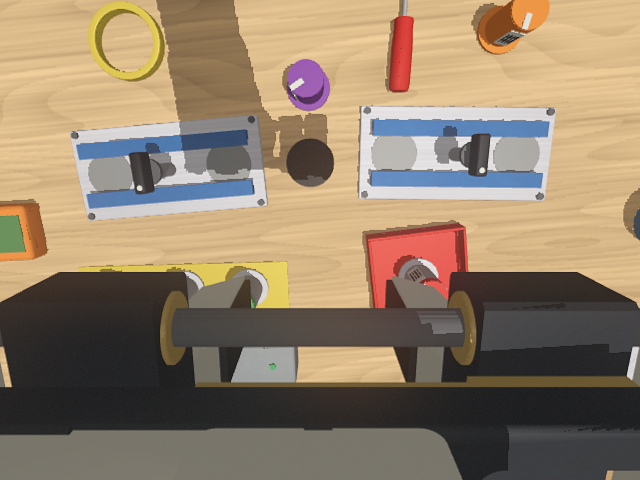

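View pics/f11.png

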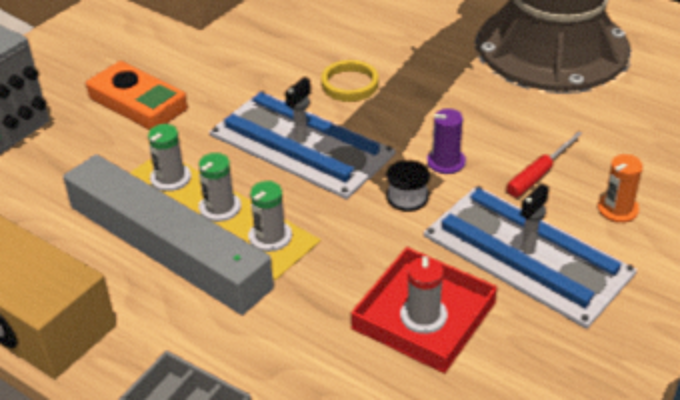

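```bash
python3 -c "
from cell import *
print(sign_off())"
```

```text
the job is handed in; nothing more can be done
None
```

The job is done and handed in at about 52 s. All four cans are out, and both clamps are tight again with no cans in them.

- **Clamps:** The clamp at y ≈ +0.19 opened clockwise and the one at y ≈ -0.19 counter-clockwise. I opened each about 2.3–2.4 rad. At the end I turned each back to within 0.06 rad of its starting angle, until I felt the stop (about 0.6 N m on one and 0.2 N m on the other). I took them as tight from that angle and torque, and did not measure the jaw gap from the pictures.
- **Green cans:** All three stand upright on the yellow strip. The last close look put them 8 mm or less from the strip's midline. Their labels were within about 0.1 rad of the window direction. One can had been knocked about 3 cm to the strip's edge after I first placed it, so I picked it up again and put it back.
- **Red can:** It stands upright near the middle of the red tray.
- **Left alone:** I never touched the mug, solder reel, multimeter or the look-alike cans. The final pictures show the reel, multimeter and look-alikes in place. The mug was mostly out of frame.
- **Disagreement:** A second way of estimating label direction, from lid centre to dash, read up to 0.23 rad away from the facing direction. I judged it biased, because the pictures showed the dashes pointing at the window.

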